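# Load the sloping reader with its reference blank

### The job

Get the sloping reader ready for its morning check: swing the keeper arm well clear of the pocket, set the blank whose outline matches the pocket fully home in it (set it down, do not drop it), then swing the keeper back over the blank until it meets its stop, and let go. Leave the other blanks and the bottle where they are.

Things in the scene. Friction and masses are not known exactly. Their poses are not given: they have to be found in the camera images.
- square_blank: The square white ceramic blank, the one that matches the pocket: 40 x 40 mm and 18 mm thick, about 50 to 105 g, all its edges bevelled (the end faces are 38.5 mm square). It lies flat on the pad. Origin at the centre of its underside, z up, x and y square to its sides. Both faces and all four quarter turns are equivalent.
- blank_centre (a point): Centre of the square blank's volume, 9 mm above its underside.
- round_blank: Round white blank, 40 mm diameter, 18 mm thick, flat on the pad; stays there. Origin at the centre of its underside.
- hex_blank: Hexagonal white blank, 40 mm across flats, 18 mm thick, flat on the pad; stays there. Origin at the centre of its underside.
- pad: Fixed dark rubber pad, 220 x 220 x 6 mm, lying on the counter, on which the three blanks lie at least 80 mm apart, centre to centre. Origin at the centre of its underside; its top is 6 mm above that.
- deck: Flat off-white top of the fixed grey reader (200 mm wide over its dark side cheeks), sloping 30 degrees, low edge towards the robot. Origin: centre of the mouth of its square pocket, in the deck surface, about 82 mm above the counter. x points up the slope, y level across it, z square out of the deck. The deck reaches from x = -65 to +105 mm, y = -85 to +85 mm.
- pocket_floor (a point): Centre of the pocket's flat dark floor, 7 mm below the deck origin; same axes as the deck. The pocket is 42 x 42 mm, its sides along deck x and y, and 7 mm deep: a seated blank stands 11 mm proud and may rest against any pocket wall.
- keeper (a joint): Keeper arm's angle, rad. 0: at its stop, pointing down the slope, its end over the pocket's centre. It grows to 1.8 as the arm swings towards deck +y; from 1.2 it is clear of the pocket. It starts at 0 to 0.35, covering the pocket. Stiff pivot, no spring: it stays where left; about 1 N at the post moves it.
- keeper_pivot (a point): Keeper's pivot, an axis square to the deck at deck x = 62, y = 0 mm; this point is 13 mm above the deck, at the arm's underside. The flat steel arm is 14 mm wide, its top 19 mm above the deck; it passes 2 mm over a seated blank. Pivot boss: 24 mm diameter, up to 25 mm high. Its stop is a 10 x 8 mm block, 24 mm high, at deck x = 30, y = -12.5 mm.
- keeper_post (a point): Point to grip on the keeper's upright black round post, 12 mm diameter, at the arm's free end, 62 mm from the pivot. This point is 41 mm above the deck surface; the post's top is at 51 mm and it rises from the arm's top at 19 mm. At angle a the post stands at deck x = 62 - 62 cos a, y = 62 sin a (mm).
- bottle: Small amber jar with a white cap, 48 mm diameter, 110 mm high, standing loose beyond the work. Origin at the centre of its underside.
Mind the look-alikes: they are no part of the job. Leave any purple or yellow look-alike of the square_blank alone.

How it is judged (in metres and radians):
On the way, in this order (a step that is already met when the one before it is completed fails the run):
1. The keeper is swung clear of the pocket (1.2 rad or more) (value of joint keeper above 1.2 rad), for 0.2 s.
2. With the keeper still clear (over 0.9 rad), the square blank is fully home in the pocket and the fingers have let go of it (x of blank_centre in the frame of pocket_floor between -0.003 and 0.003 m and y of blank_centre in the frame of pocket_floor between -0.003 and 0.003 m and z of blank_centre in the frame of pocket_floor between 0.007 and 0.0108 m and angle between the z axis of square_blank and the z axis of deck, either way round below 0.07 rad and value of joint keeper above 0.9 rad and contact force between the fingers and square_blank below 0.1 N), for 0.2 s.
At the end, for the whole second after the job is handed in: The square blank rests fully home in the pocket (within 3 mm of its centre, 1.8 mm of full depth, 0.07 rad of square to the deck), the keeper is back within 0.12 rad of its stop, and the round and hexagonal blanks and the bottle are within 20 mm of their starts (x of blank_centre in the frame of pocket_floor between -0.003 and 0.003 m and y of blank_centre in the frame of pocket_floor between -0.003 and 0.003 m and z of blank_centre in the frame of pocket_floor between 0.007 and 0.0108 m and angle between the z axis of square_blank and the z axis of deck, either way round below 0.07 rad and value of joint keeper below 0.12 rad and linear speed of square_blank below 0.02 m/s and distance of each of round_blank, hex_blank, bottle from where it was at the start of the episode below 0.02 m); the robot touches nothing.
It fails at once if The square blank is dropped (moves faster than 0.5 m/s, a fall of about 13 mm, with no finger on it) (linear speed of square_blank above 0.5 m/s and contact force between the fingers and square_blank below 0.05 N).
It fails at once if The round blank is moved more than 20 mm or tipped over (distance of round_blank from where it was at the start of the episode above 0.02 m or angle between round_blank's own z axis and vertical above 0.3 rad).
It fails at once if The hex blank is moved more than 20 mm or tipped over (distance of hex_blank from where it was at the start of the episode above 0.02 m or angle between hex_blank's own z axis and vertical above 0.3 rad).
It fails at once if The bottle is moved more than 20 mm or tipped over (distance of bottle from where it was at the start of the episode above 0.02 m or angle between bottle's own z axis and vertical above 0.3 rad).
It also fails if it takes over 72 s, if anything falls off the work surface, if the arm or the gripper's body presses on something with over 40 N, if the wrist force passes 120 N, or if a joint passes its speed limit or range.

### The arm

A 6-joint arm with a two-finger parallel gripper is mounted at the origin on the work surface. World frame = base frame: x ahead of the robot, y to its left, z up, the work surface at z = 0. Lengths are in m, angles in degrees, forces in N, time in s.
With the tool pointing down it reaches from about 0.4 to 0.825 m from the base axis. Payload 7 kg.
Tool frame: the origin (TCP) lies midway between the tips of the shut fingers; the grasp point (between the pads) lies ctrl.grasp_offset behind it (ctrl.grasp_offset is the distance from the TCP to the grasp point, in m); z points along the fingers, y is the line along which they close (so a half turn about z gives the same grasp; the last joint's range is limited). The gripper opens to 88 mm and grips with 3 to 60 N. Pads are 19 mm wide; open, the fingers measure 130 mm over their backs; the gripper's body (78 mm by 193 mm) begins 47 mm behind the grasp point.
Start: joints at [84.46, 20.546, 0.682, 0, -70.136, -16.507], TCP at [0.253, 0.626, 0.188] pointing down, gripper open.
Joint ranges: [-176.03, 176.03], [-82.01, 121.73], [-58.28, 71.71], [-173.87, 95.51], [-174.79, -0.11], [-173.66, 173.66]. Speed limits (degrees/s): [136.94, 136.94, 172.46, 180, 180, 180].

### API

Orientations are given as [roll, pitch, yaw] about the fixed x, y, z axes, in that order (R = Rz(yaw) Ry(pitch) Rx(roll)).
In Python, from plant import ctrl gives the robot as it stands. The module is installed in compiled form; this text tells all that it offers.
- The arm moves only by the tool send_rows, never from a script. Its argument "increments" is a list that holds one entry, the list of rows, each a list of 4 numbers: the shift along the world's x, y, z normalised to -1 to 1, where 1 is 0.2 m, then the turn about the world's z normalised to -1 to 1, where 1 is 1.5 rad. In form: [[[x, y, z, roll], ...]]. A call has 1 to 12 rows; each row is the pose to reach, as a shift and turn from the pose commanded when the call began; what a row does not reach only later rows make up. A row lasts 1/8 s, in which the tool goes at most 62.5 mm and 10.7 degrees, less where a joint would pass 70% of its speed; a pose out of reach is approached as far as the arm can. A call with a number of a shift or a turn outside -1 to 1 is refused whole. A call with a gripper value outside its range is refused whole. "jaw" is the opening, from 0 (shut) to 1 (fully open), set as the call begins (left out, the last holds). The fingers move at their own pace and stop on an object; the grip force is fixed at half the most. Time passes only in rows, so rows that repeat a pose let the fingers close. It gives the time, the measured TCP pose, the force, the opening and the grip force at its end, in the units of the state.
- ctrl.get_obs(): the state, without advancing time (a new reading comes with each control period).
- ctrl.snapshot(name): name is "scene" or "top" or "wrist"; returns the picture (420x560x3 uint8, red, green, blue); there is no depth.
- ctrl.calibration(name): a dict with "mtx" (3x3 intrinsics, pixels), "eye" and "attitude" of the camera in the world. Camera axes: x right, y up, looking along -z (the intrinsics and any distortion apply to the point x, -y, -z); pixel columns grow to the right and rows downward; lengths in m; the calibration is good to about 2 mm. A picture is of the moment at which its call begins: read the wrist's pose just before it. calibration takes no time and is no camera call; for the wrist camera it gives the pose at the moment of the call.
- ctrl.close_job(): hands the job in; it is judged then, once.
Trained networks look in the newest picture that a camera, given by its name, has taken for a name from the list of things; names that differ only in an ending like _2 or _b are one class to them, and where a whole thing is asked for, a point or a joint stands for the part that bears it (a point fixed in the world has none). Each returns a list of dicts, best first, with "conf" (0 to 1); they miss things now and then, are a little off and sometimes report something else, mostly with a low value. They report only what shows in the picture. A call takes as long as a camera call. They do not tell look-alikes from the thing itself.
- ctrl.trace(thing, camera): "mask" (420x560 bool, what is visible of it) and "bbox" ([left, top, right, bottom] in pixels, round what is visible of it).
- ctrl.spot_point(thing, camera): "pixel" ([row, column] in pixels: a listed point, or the origin of a listed thing).
The state is a dict: "clock": time; "joint_pos": joint angles; "qvel": joint speeds; "tau": joint torques, N m; "tool_pos": TCP position; "orientation": TCP orientation; "force": force on the tool from outside, world axes, zero at the start; "moment": the same for the moment, N m; "opening": finger opening in m; "gripper_force": force on a finger pad.
Only numpy, scipy, OpenCV 4.12 (cv2) and the standard library are available. Lean on these libraries where they do the work, as an engineer would, in place of code of your own. Each camera call takes 0.05 s, during which the arm holds its last target. There are 200 camera calls.

## Working session

There is one attempt and no reset: what is moved stays moved. The work goes in short steps, Python scripts to look and compute and a tool call to move; the robot and the scene stay as the last step left them, time stands still between calls to the robot, and variables do not carry over. Pictures are saved under pics/ and viewed, at most 10 in all, crops included, and the job is handed in when it is done.

Besides the shell and the picture viewer there is one more tool, called after "Emit:" by a JSON object that holds its "name" and its "arguments", one argument or row to a line. send_rows: Moves the arm, as the interface text tells. Its arguments: {"type":"object","properties":{"increments":{"type":"array"},"jaw":{"type":"number"}},"required":["increments"]}

```bash
mkdir -p pics; cat > h.py <<'E'
import numpy as np, cv2
from plant import ctrl
def snap(c,name=None):
    cal=ctrl.calibration(c); im=ctrl.snapshot(c)
    if name: cv2.imwrite(f'pics/{name}.png',im[:,:,::-1])
    return cal,im
def R_of(cal):
    A=np.array(cal['attitude'],float)
    if A.shape==(3,3): return A
    from scipy.spatial.transform import Rotation as R
    return R.from_euler('xyz',A,degrees=True).as_matrix()
def proj(cal,P):
    K=np.array(cal['mtx']); p=(np.atleast_2d(P)-cal['eye'])@R_of(cal)
    q=np.c_[p[:,0],-p[:,1],-p[:,2]]@K.T
    return q[:,:2]/q[:,2:]   # col,row
def ray(cal,uv):
    K=np.array(cal['mtx']); q=np.c_[np.atleast_2d(uv),np.ones(len(np.atleast_2d(uv)))]@np.linalg.inv(K).T
    return np.c_[q[:,0],-q[:,1],-q[:,2]]@R_of(cal).T
def onz(cal,uv,z):
    d=ray(cal,uv); e=np.array(cal['eye']); return e+d*((z-e[2])/d[:,2])[:,None]
E
python3 - <<'E'
from h import *
np.set_printoptions(precision=4,suppress=True)
print(ctrl.get_obs(),ctrl.grasp_offset)
ims=[]
for c in ['scene','top','wrist']:
    cal,im=snap(c,c+'0'); print(c,cal)
    for t in ['square_blank','round_blank','hex_blank','pad','deck','pocket_floor','keeper_pivot','keeper_post','bottle']:
        r=ctrl.spot_point(t,c)[:3]
        print(t,[(round(x['conf'],2),np.round(x['pixel'],1).tolist()) for x in r])
E
```

```text
{'clock': 0.0, 'joint_pos': array([ 84.4605,  20.5903,   0.6347,  -0.0205, -70.1372, -16.5077]), 'qvel': array([ 0.0367,  0.0053,  0.0766, -0.038 , -0.0121,  0.0427]), 'tau': array([  0.0009, -58.2718,  29.3067,   6.9972,   0.007 ,  -0.0002]), 'tool_pos': array([0.2532, 0.6251, 0.1873]), 'orientation': array([179.9055,  -0.0079, -22.0542]), 'force': array([-0.4051, -0.3961, -0.5133]), 'moment': array([ 0.0224, -0.0038, -0.0439]), 'gripper_force': 0.0, 'opening': 0.08781489926020478} 0.0188
scene {'mtx': array([[529.2512,   0.    , 278.681 ],
       [  0.    , 529.2512, 211.2331],
       [  0.    ,   0.    ,   1.    ]]), 'eye': array([ 0.8414, -0.4617,  0.8447]), 'attitude': array([35.558 ,  0.7513, 32.1314])}
square_blank [(0.76, [224.0, 268.8]), (0.7, [223.2, 153.4]), (0.62, [282.4, 189.3])]
round_blank [(0.86, [327.7, 236.0])]
hex_blank [(0.86, [331.7, 165.0])]
pad [(0.87, [315.7, 204.6])]
deck [(0.86, [121.7, 345.1])]
pocket_floor [(0.89, [120.9, 350.4])]
keeper_pivot [(0.71, [111.6, 375.0])]
keeper_post [(0.76, [101.5, 341.0])]
bottle [(0.85, [275.9, 410.1])]
top {'mtx': array([[
[... 231 characters left out ...]
5, 282.0]), (0.8, [245.5, 365.1]), (0.76, [316.6, 334.4])]
round_blank [(0.55, [191.3, 378.7])]
hex_blank [(0.77, [231.2, 413.8]), (0.46, [189.7, 377.2])]
pad [(0.86, [221.7, 382.4])]
deck [(0.71, [207.7, 149.8])]
pocket_floor [(0.77, [202.5, 149.8])]
keeper_pivot [(0.71, [177.2, 141.6])]
keeper_post [(0.67, [205.4, 141.4])]
bottle [(0.81, [98.8, 257.0])]
wrist {'mtx': array([[345.2064,   0.    , 280.4455],
       [  0.    , 345.2064, 212.458 ],
       [  0.    ,   0.    ,   1.    ]]), 'eye': array([0.3249, 0.5971, 0.3842]), 'attitude': array([ -16.6916,    0.0453, -112.0826])}
square_blank []
round_blank []
hex_blank []
pad []
deck []
pocket_floor []
keeper_pivot []
keeper_post []
bottle []
```

```bash
python3 -c "
import cv2
for c in ['top','scene']:
    cv2.imwrite(f'pics/{c}v.png',cv2.resize(cv2.imread(f'pics/{c}0.png'),(800,600),interpolation=cv2.INTER_CUBIC))"
```

```text
(no output)
```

View pics/topv.png

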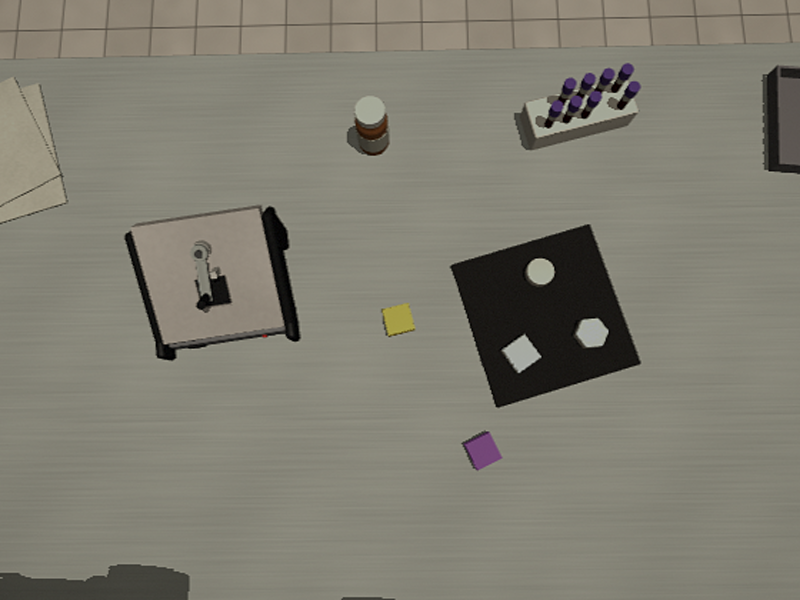

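View pics/scenev.png

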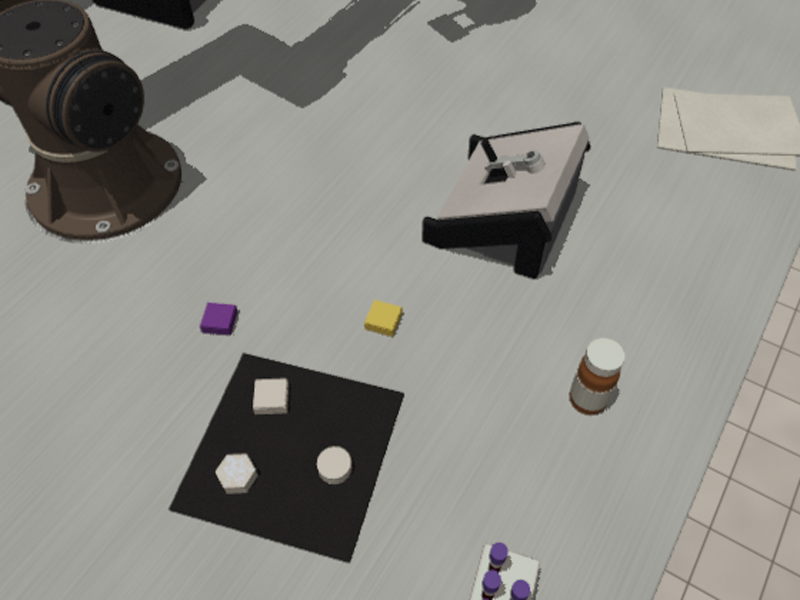

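The top and scene views show a white square on the pad, about (365,246) in the top view and (189,282) in the scene view. The yellow and purple squares are decoys. The keeper covers the pocket near (146,205) in the top view. Next I'll fit the poses.

```bash
cat >> h.py <<'E'
from scipy.optimize import least_squares
C,S=np.cos(np.pi/6),.5
def deckR(psi):
    x=np.array([np.cos(psi)*C,np.sin(psi)*C,S]); y=np.array([-np.sin(psi),np.cos(psi),0]); return np.c_[x,y,np.cross(x,y)]
def dpts(p):
    a=p[4]; L=np.array([[0,0,0],[0,0,-.007],[.062,0,.013],[.062-.062*np.cos(a),.062*np.sin(a),.041]])
    return p[:3]+L@deckR(p[3]).T
DN=['deck','pocket_floor','keeper_pivot','keeper_post']
def fit(obs,p0):  # obs: (cal,{name:(row,col)})
    def f(p):
        r=[(p[2]-.082)*1000]
        for cal,d in obs:
            q=proj(cal,dpts(p))
            for i,n in enumerate(DN):
                if n in d: r+=list((q[i]-np.array(d[n])[::-1])/2)
        return np.array(r)
    return least_squares(f,p0,loss='soft_l1')
def spots(c,names=DN):
    o={}
    for n in names:
        r=ctrl.spot_point(n,c)
        if r: o[n]=r[0]['pixel']
    return o
E
python3 - <<'E'
from h import *
np.set_printoptions(precision=4,suppress=True)
ct,cs=ctrl.calibration('top'),ctrl.calibration('scene')
ot=dict(deck=[207.7,149.8],pocket_floor=[202.5,149.8],keeper_pivot=[177.2,141.6],keeper_post=[205.4,141.4])
os_=dict(deck=[121.7,345.1],pocket_floor=[120.9,350.4],keeper_pivot=[111.6,375.0],keeper_post=[101.5,341.0])
p0=np.r_[onz(ct,[150,205],.082)[0],.1,.2]
for o in ([(ct,ot)],[(cs,os_)],[(ct,ot),(cs,os_)]):
    s=fit(o,p0); print(s.x,np.round(s.fun,1))
for c,cal in (('top',ct),('scene',cs)):
    for r in ctrl.trace('square_blank',c):
        m=r['mask'].astype(np.uint8); cn=max(cv2.findContours(m,0,2)[0],key=cv2.contourArea)
        w=onz(cal,cn.reshape(-1,2).astype(float)+0.0,.024)[:,:2]
        (cx,cy),sz,an=cv2.minAreaRect((w*1000).astype(np.float32)); print(c,round(r['conf'],2),r['bbox'],cx,cy,sz,an)
    for n in ['round_blank','hex_blank','square_blank']:
        for r in ctrl.spot_point(n,c): print(n,r['conf'],onz(cal,[r['pixel'][::-1]],.006))
    r=ctrl.spot_point('bottle',c)[0]; print('bottle',onz(cal,[r['pixel'][::-1]],0.))
E
```

```text
[0.5418 0.2584 0.082  0.0777 0.0757] [-0.  -0.2 -1.6  0.2  0.4  0.  -0.6  0.   3.3]
[0.5426 0.258  0.082  0.1925 0.1535] [ 0.   1.5 -0.6 -0.5  1.1 -0.7 -0.4  0.2  0.1]
[0.5421 0.2583 0.0821 0.1152 0.1003] [ 0.1 -0.2 -1.7  0.2  0.3 -0.4 -0.7 -0.1  3.3  1.4 -0.7 -0.6  1.1 -1.
  0.1  0.1  0.4]
top 0.91 [353.0, 232.7, 379.9, 260.3] 457.6895446777344 -168.21395874023438 (39.844146728515625, 42.426143646240234) 34.59644317626953
top 0.91 [323.5, 302.2, 352.2, 326.3] 323.71734619140625 -108.63063049316406 (40.317928314208984, 40.039581298828125) 25.198490142822266
top 0.8 [268.5, 214.2, 292.6, 239.8] 508.16607666015625 6.504236221313477 (43.23598861694336, 40.4193115234375) 13.910197257995605
round_blank 0.55 [[ 0.5772 -0.2064  0.006 ]]
hex_blank 0.77 [[ 0.4911 -0.2748  0.006 ]]
hex_blank 0.46 [[ 0.5808 -0.2034  0.006 ]]
square_blank 0.88 [[0.5027 0.     0.006 ]]
square_blank 0.8 [[ 0.4627 -0.1721  0.006 ]]
square_blank 0.76 [[ 0.32   -0.1035  0.006 ]]
bottle [[0.7938 0.0522 0.    ]]
scene 0.8 [253.9, 210.3, 284.3, 234.3] 517.8717041015625 -3.346323013305664 (45.83665466308594, 51.3407096862793) 14.61819839477539
scene 0.61 [177.5, 268.0, 203.7, 290.4] 461.90576171875 -173.83795166015625 (42.76245880126953, 46.015968322753906) 32.402828216552734
scene 0.6 [141.9, 212.1, 163.1, 234.8] 332.7901916503906 -117.73833465576172 (44.53667068481445, 49.28638458251953) 25.104236602783203
round_blank 0.86 [[ 0.5803 -0.2018  0.006 ]]
hex_blank 0.86 [[ 0.4828 -0.2706  0.006 ]]
square_blank 0.76 [[0.5131 0.0048 0.006 ]]
square_blank 0.7 [[ 0.3229 -0.1101  0.006 ]]
square_blank 0.62 [[ 0.4605 -0.1752  0.006 ]]
bottle [[0.7882 0.0466 0.    ]]
```

Emit:
{"name": "send_rows", "arguments": {
  "increments": [
    [[0.6,-0.95,0.5,0.17],[0.6,-0.95,0.5,0.17],[0.6,-0.95,0.5,0.17],[0.6,-0.95,0.5,0.17],[0.6,-0.95,0.5,0.17]]
  ],
  "jaw": 0.5
}}

```text
clock: 2.62
tool_pos: [0.3756, 0.4338, 0.2916]
orientation: [-179.7, -0.1, -7.6]
force: [-0.4, 0.1, 0.0]
opening: 0.0459
gripper_force: 0.0
```

Emit:
{"name": "send_rows", "arguments": {
  "increments": [
    [[0.6,-0.92,0.1,0.17],[0.6,-0.92,0.1,0.17],[0.6,-0.92,0.1,0.17],[0.6,-0.92,0.1,0.17],[0.6,-0.92,0.1,0.17],[0.6,-0.92,0.1,0.17]]
  ]
}}

```text
clock: 3.38
tool_pos: [0.4931, 0.252, 0.3077]
orientation: [180.0, 0.0, 7.2]
force: [-0.2, 0.9, -0.1]
opening: 0.0436
gripper_force: 0.0
```

```bash
python3 - <<'E'
from h import *
np.set_printoptions(precision=4,suppress=True)
o=ctrl.get_obs(); print(o['clock'],o['tool_pos'],o['orientation'],o['joint_pos'],o['opening'])
cal,im=snap('wrist','w1'); cv2.imwrite('pics/w1v.png',cv2.resize(im[:,:,::-1],(800,600),interpolation=2)); d=spots('wrist'); print(cal,d)
p0=[.542,.258,.082,.12,.1]
s=fit([(cal,d)],p0); print(s.x,np.round(s.fun,1))
E
```

```text
3.375 [0.4931 0.252  0.3077] [179.9923   0.0399   7.1622] [ 47.319    5.9207  -3.1448  -0.0201 -80.97    49.8464] 0.04364133911193113
{'mtx': array([[345.2064,   0.    , 280.4455],
       [  0.    , 345.2064, 212.458 ],
       [  0.    ,   0.    ,   1.    ]]), 'eye': array([0.5698, 0.2621, 0.5037]), 'attitude': array([-16.6931,   0.0946, -82.8732])} {'deck': [135.1, 280.2], 'pocket_floor': [131.3, 277.8], 'keeper_pivot': [89.9, 279.7], 'keeper_post': [153.2, 277.6]}
[0.5412 0.2609 0.082  0.1054 0.018 ] [-0.  -0.6 -0.6  0.7 -0.4 -0.   0.1 -0.   0.9]
```

View pics/w1v.png

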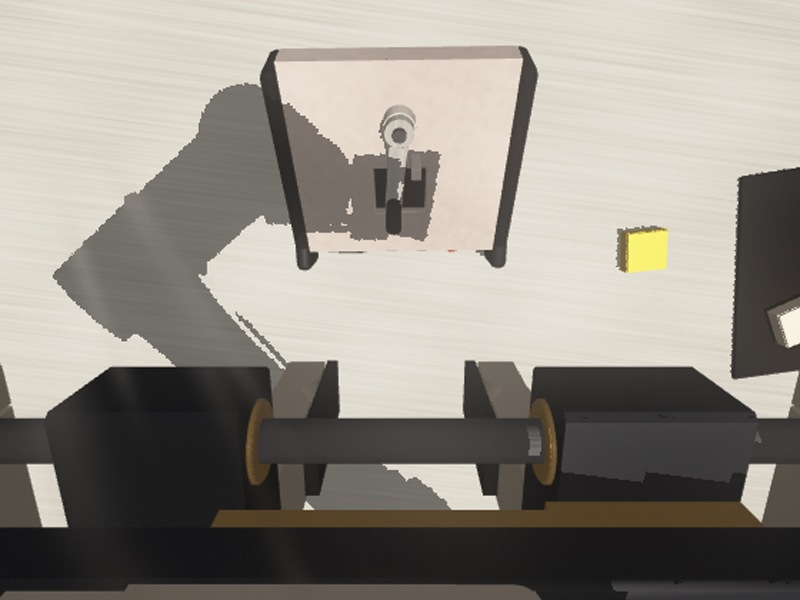

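The wrist view shows the deck with its corners near (275,63), (521,60), (494,249) and (309,250) in the 800 px picture. The keeper is almost at its stop. I'll refine the fit with those corners.

```bash
cat >> h.py <<'E'
def fitw(cal,sp,corners,p0):
    L=np.array([[.105,.085,0],[.105,-.085,0],[-.065,-.085,0],[-.065,.085,0]])
    def f(p):
        q=proj(cal,dpts(p)); r=[(p[2]-.082)*1000]
        for i,n in enumerate(DN):
            if n in sp: r+=list((q[i]-np.array(sp[n])[::-1])/2)
        if corners is not None: r+=list((proj(cal,p[:3]+L@deckR(p[3]).T)-corners).ravel()/2)
        return np.array(r)
    return least_squares(f,p0,loss='soft_l1')
def arc(p,a,h):
    return p[:3]+deckR(p[3])@np.array([.062-.062*np.cos(a),.062*np.sin(a),h])
E
python3 - <<'E'
from h import *
np.set_printoptions(precision=4,suppress=True)
from scipy.spatial.transform import Rotation as R
cal=ctrl.calibration('wrist')
d={'deck': [135.1, 280.2], 'pocket_floor': [131.3, 277.8], 'keeper_pivot': [89.9, 279.7], 'keeper_post': [153.2, 277.6]}
c=np.array([[275,63],[521,60],[494,249],[309,250]])*.7
s=fitw(cal,d,c,[.542,.258,.082,.12,.1]); p=s.x; print(p,np.round(s.fun,1))
# rows check with post top and target
print('post pt',arc(p,p[4],.041),'top',arc(p,p[4],.051), 'proj',proj(cal,arc(p,p[4],.051))/.7, proj(cal,p[:3]+np.array([[.021,.021,0],[.021,-.021,0],[-.021,-.021,0],[-.021,.021,0]])@deckR(p[3]).T)/.7)
E
```

```text
[0.541  0.2604 0.0818 0.137  0.0433] [-0.2 -0.2 -0.5  1.  -0.3 -0.2  0.2 -0.   0.9 -0.5 -0.4  0.6 -0.4 -0.8
  0.3  0.2  0.6]
post pt [0.5204 0.2603 0.1173] top [0.5154 0.2596 0.126 ] proj [[396.5027 229.526 ]] [[373.4659 169.6068]
 [425.5772 169.0145]
 [424.2988 211.8333]
 [375.9068 212.3634]]
```

Emit:
{"name": "send_rows", "arguments": {
  "increments": [
    [[0.135,0.042,-0.5,0.008],[0.135,0.042,-0.5,0.008],[0.135,0.042,-0.7,0.008],[0.135,0.042,-0.9,0.008],[0.135,0.042,-1.0,0.008],[0.135,0.042,-1.0,0.008]]
  ]
}}

```text
clock: 4.38
tool_pos: [0.5193, 0.2597, 0.1067]
orientation: [179.9, 0.2, 7.9]
force: [-0.0, 0.1, 1.2]
opening: 0.0437
gripper_force: 0.0
```

Emit:
{"name": "send_rows", "arguments": {
  "increments": [
    [[0,0,0,0],[0,0,0,0],[0,0,0,0],[0,0,0,0]]
  ],
  "jaw": 0
}}

```text
clock: 4.88
tool_pos: [0.5205, 0.2601, 0.1087]
orientation: [-180.0, -0.0, 7.9]
force: [0.5, 0.2, -0.3]
opening: 0.0094
gripper_force: 0.0
```

```bash
python3 - <<'E'
from h import *
np.set_printoptions(precision=3,suppress=True)
p=np.array([0.541,0.2604,0.0818,0.137,0.0433])
o=ctrl.get_obs(); print(o['clock'],o['tool_pos'],o['orientation'],o['opening'],o['gripper_force'],o['force'])
d=deckR(p[3]).T@(o['tool_pos']-p[:3]); print(d)
print('along-post point y',d[1], 'a~',np.arcsin(d[1]/.062))
a0=np.arcsin(d[1]/.062)
b=arc(p,a0,0)
for a in np.linspace(.1,1.8,18): print(round(a,2),(arc(p,a,0)-b)/.2)
E
```

```text
4.875 [0.521 0.26  0.109] [-179.972   -0.036    7.86 ] 0.00942633703179448 0.0 [ 0.508  0.21  -0.251]
[-0.004  0.003  0.034]
along-post point y 0.002539057683193872 a~ 0.04096399891710689
0.1 [-0.001  0.018  0.001]
0.2 [-0.002  0.049  0.003]
0.3 [0.001 0.08  0.007]
0.4 [0.006 0.11  0.012]
0.5 [0.014 0.139 0.019]
0.6 [0.024 0.167 0.027]
0.7 [0.037 0.194 0.036]
0.8 [0.052 0.219 0.047]
0.9 [0.069 0.242 0.059]
1.0 [0.088 0.263 0.071]
1.1 [0.109 0.281 0.085]
1.2 [0.132 0.297 0.099]
1.3 [0.156 0.31  0.113]
1.4 [0.181 0.32  0.129]
1.5 [0.206 0.328 0.144]
1.6 [0.233 0.332 0.159]
1.7 [0.26  0.333 0.175]
1.8 [0.287 0.331 0.19 ]
```

```bash
python3 - <<'E'
from h import *
o=ctrl.get_obs(); print(o['opening'],o['gripper_force'])
cal,im=snap('scene','s1'); cal2,im2=snap('wrist','w2'); o=ctrl.get_obs(); print(o['opening'],o['gripper_force'])
a=cv2.resize(im[60:200,270:460],(570,420),interpolation=2); b=cv2.resize(im2[100:420,150:410],(230,283),interpolation=2)
cv2.imwrite('pics/a.png',np.hstack([a,np.pad(b,((0,137),(0,0),(0,0)))])[:,:,::-1])
E
```

```text
0.00942633703179448 0.0
0.0027975111853725722 0.0
```

View pics/a.png

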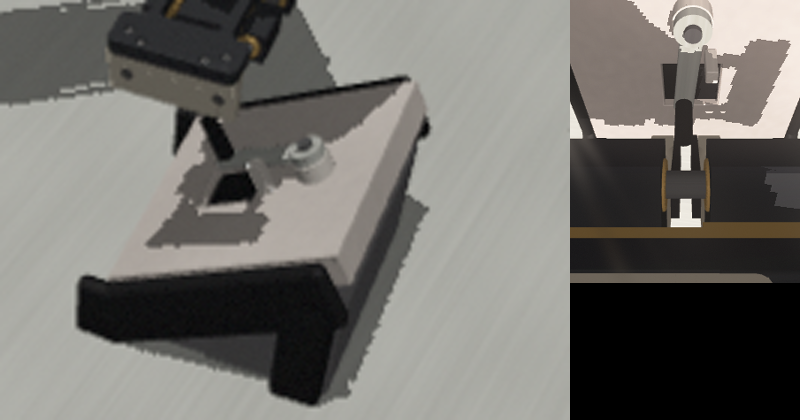

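The fingers closed short of the post: it stands uphill of them and doesn't reach between the pads. I'll re-measure.

```bash
python3 - <<'E'
from h import *
np.set_printoptions(precision=4,suppress=True)
p=np.array([0.541,0.2604,0.0818,0.137,0.0433])
o=ctrl.get_obs()
for c in ['wrist','scene','top']:
    cal,im=snap(c); d=spots(c); print(c,{k:np.round(v,1) for k,v in d.items()})
    print(' model',proj(cal,dpts(p))[:,::-1].round(1).tolist(),'tcp',proj(cal,o['tool_pos'])[:,::-1].round(1),'posttop',proj(cal,arc(p,p[4],.051))[:,::-1].round(1))
    for r in ctrl.trace('keeper_post',c)[:1]: print(r['bbox'],r['conf'])
E
```

```text
wrist {'deck': array([195.4, 285.4]), 'pocket_floor': array([190.3, 287.4]), 'keeper_pivot': array([127.1, 287.6]), 'keeper_post': array([244.9, 276.2])}
 model [[198.4, 285.4], [191.2, 285.3], [128.9, 286.7], [247.4, 281.4]] tcp [[241.8 281.7]] posttop [[261.5 281.4]]
[267.2, 104.7, 312.8, 264.1] 0.92
scene {'deck': array([121.9, 345.2]), 'pocket_floor': array([121.7, 349.3]), 'keeper_pivot': array([110.8, 373.2]), 'keeper_post': array([102.9, 340. ])}
 model [[119.6, 347.9], [122.3, 349.2], [110.8, 373.0], [102.8, 340.3]] tcp [[106.2 339.9]] posttop [[ 98.8 338.2]]
[339.0, 97.7, 377.7, 120.4] 0.83
top {'deck': array([205.4, 150.5]), 'pocket_floor': array([201.9, 148.6])}
 model [[205.0, 148.3], [203.8, 149.1], [176.6, 139.1], [212.5, 142.1]] tcp [[213.2 143.7]] posttop [[214.4 140.9]]
[133.2, 168.0, 149.2, 204.2] 0.68
```

```bash
python3 - <<'E'
from h import *
print(ctrl.get_obs()['opening'])
cal,im=snap('wrist'); 
cv2.imwrite('pics/b.png',cv2.resize(im[170:350,200:380],(720,600),interpolation=2)[:,:,::-1])
E
```

```text
0.0009260366787418074
```

View pics/b.png

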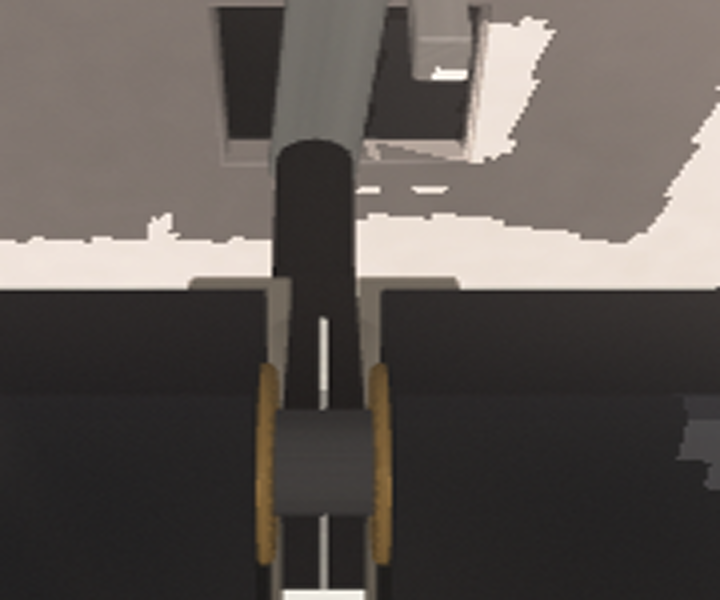

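The closed fingertips sit just downhill of the post. I'll open, move about 11 mm uphill and close again.

Emit:
{"name": "send_rows", "arguments": {
  "increments": [
    [[0,0,0,0],[0,0,0,0],[0,0,0,0],[0.055,0.008,0,0],[0.055,0.008,0,0]]
  ],
  "jaw": 0.4
}}

```text
clock: 6.55
tool_pos: [0.5323, 0.2618, 0.1081]
orientation: [180.0, -0.0, 7.8]
force: [-0.5, -0.3, 0.2]
opening: 0.0343
gripper_force: 0.0
```

Emit:
{"name": "send_rows", "arguments": {
  "increments": [
    [[0,0,0,0],[0,0,0,0],[0,0,0,0],[0,0,0,0]]
  ],
  "jaw": 0
}}

```text
clock: 7.05
tool_pos: [0.5313, 0.2616, 0.1083]
orientation: [-180.0, -0.0, 7.9]
force: [-0.1, -0.2, 0.5]
opening: 0.0026
gripper_force: 0.0
```

```bash
python3 - <<'E'
from h import *
np.set_printoptions(precision=4,suppress=True)
p=np.array([0.544,0.2604,0.0818,0.137,0.0433])
o=ctrl.get_obs(); print(o['opening'],o['tool_pos'])
cal,im=snap('wrist'); a=cv2.resize(im[140:350,220:350],(372,600),interpolation=2)
r=ctrl.trace('keeper_post','wrist')[0]; print(r['bbox'],ctrl.spot_point('keeper_post','wrist')[0])
print(proj(cal,np.array([o['tool_pos'],arc(p,.02,.051),arc(p,.02,.019),dpts(p)[0]])))
cs,is_=snap('scene'); b=cv2.resize(is_[70:150,310:367],(428,600),interpolation=2)
print(proj(cs,np.array([o['tool_pos'],o['tool_pos']+[0,0,.0188],arc(p,.02,.051),arc(p,.02,.019),dpts(p)[0]])))
cv2.imwrite('pics/c.png',np.hstack([a,b])[:,:,::-1])
E
```

```text
0.002565568572542153 [0.5313 0.2616 0.1083]
[266.6, 128.3, 312.6, 279.6] {'pixel': [262.0, 279.4], 'conf': 0.77}
[[281.7448 241.8036]
 [284.7895 274.6179]
 [284.4258 231.645 ]
 [286.0894 209.9978]]
[[345.0838 107.7656]
 [345.9393 100.6437]
 [339.3021  99.7973]
 [345.7252 112.4545]
 [349.2182 120.1644]]
```

View pics/c.png

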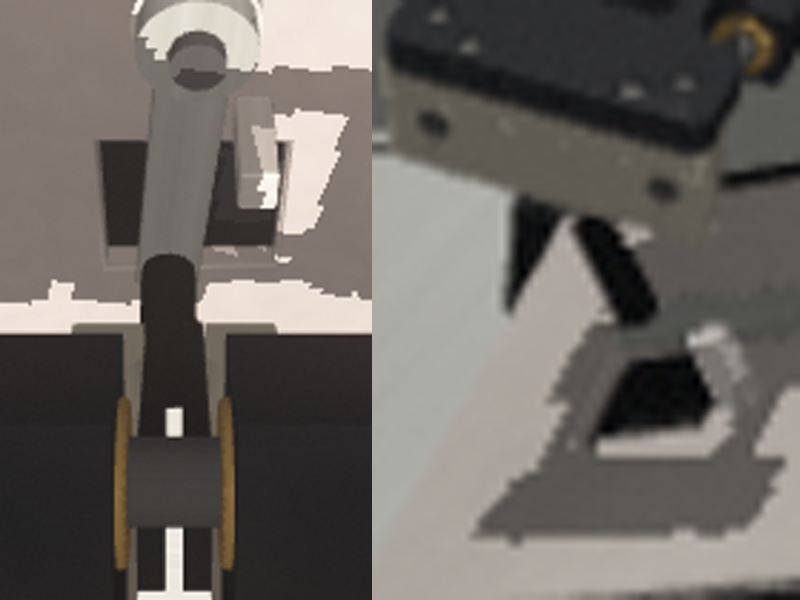

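```bash
python3 - <<'E'
from h import *
np.set_printoptions(precision=1,suppress=True)
t=ctrl.get_obs()['tool_pos']; y=np.radians(7.85)
X=np.array([np.cos(y),np.sin(y),0]);Y=np.array([np.sin(y),-np.cos(y),0]);Z=np.array([0,0,1])
cs=ctrl.calibration('scene'); cw=ctrl.calibration('wrist')
for h in (.047,.066,.1):
  print(h,'body scene',proj(cs,np.array([t+sx*.039*X+.0965*Y+h*Z for sx in(-1,1)])),'wrist',proj(cw,np.array([t+.039*X+sy*.0965*Y+h*Z for sy in(-1,1)])))
for h in (0,.0188,.04,.06):
  print(h,'finger scene',proj(cs,np.array([t+sx*.0095*X+.021*Y+h*Z for sx in(-1,1)])).ravel(),'wrist edge',proj(cw,np.array([t+.0095*X+sy*.0013*Y+h*Z for sy in(-1,1)])).ravel())
E
```

```text
0.047 body scene [[309.2 116.6]
 [349.4 128.9]] wrist [[ 65.4 198.7]
 [499.  198.8]]
0.066 body scene [[309.6 109. ]
 [350.4 121.3]] wrist [[ 36.5 210.8]
 [528.3 210.8]]
0.1 body scene [[310.2  94.7]
 [352.3 107.1]] wrist [[-40.8 242.8]
 [606.7 243.1]]
0 finger scene [336.9 113.3 346.  116. ] wrist edge [279.6 227.  283.9 227. ]
0.0188 finger scene [337.6 106.2 346.9 108.9] wrist edge [279.4 238.2 284.2 238.2]
0.04 finger scene [338.5  97.9 347.9 100.7] wrist edge [279.2 253.7 284.5 253.7]
0.06 finger scene [339.3  89.9 348.9  92.6] wrist edge [279.  272.2 285.  272.2]
```

The scene view shows the gripper body about 40 mm higher than the reported TCP implies, so the fingertips sit about 40 mm behind it. That explains both missed grips. I'll go about 40 mm lower at the post.

Emit:
{"name": "send_rows", "arguments": {
  "increments": [
    [[-0.04,-0.004,0,0],[-0.04,-0.004,0,0],[-0.04,-0.004,0,0],[-0.04,-0.004,-0.1,0],[-0.04,-0.004,-0.195,0],[-0.04,-0.004,-0.195,0]]
  ],
  "jaw": 0.4
}}

```text
clock: 8.0
tool_pos: [0.5226, 0.2601, 0.068]
orientation: [179.9, 0.1, 7.9]
force: [-0.3, -0.6, 0.4]
opening: 0.0349
gripper_force: 0.0
```

Emit:
{"name": "send_rows", "arguments": {
  "increments": [
    [[0,0,0,0],[0,0,0,0],[0,0,0,0],[0,0,0,0]]
  ],
  "jaw": 0
}}

```text
clock: 8.5
tool_pos: [0.5237, 0.2611, 0.0699]
orientation: [-180.0, -0.1, 7.9]
force: [-0.4, -0.0, 2.6]
opening: 0.0109
gripper_force: 30.0
```

Emit:
{"name": "send_rows", "arguments": {
  "increments": [
    [[-0.002,0.045,0.003,0],[0.003,0.091,0.009,0],[0.014,0.135,0.019,0],[0.03,0.177,0.031,0],[0.052,0.215,0.047,0],[0.078,0.249,0.065,0],[0.109,0.277,0.085,0],[0.144,0.3,0.106,0],[0.181,0.316,0.129,0],[0.219,0.326,0.151,0],[0.26,0.329,0.175,0],[0.273,0.328,0.182,0]]
  ]
}}

```text
clock: 10.0
tool_pos: [0.5772, 0.326, 0.1053]
orientation: [179.9, 0.1, 7.8]
force: [-5.4, -2.2, 2.3]
opening: 0.011
gripper_force: 30.0
```

Emit:
{"name": "send_rows", "arguments": {
  "increments": [
    [[0,0,0,0],[0,0,0,0]]
  ]
}}

```text
clock: 10.25
tool_pos: [0.5774, 0.326, 0.1054]
orientation: [180.0, 0.0, 7.9]
force: [-3.6, -4.1, 2.2]
opening: 0.0113
gripper_force: 30.0
```

Emit:
{"name": "send_rows", "arguments": {
  "increments": [
    [[0.016,-0.001,0.01,0],[0.016,-0.001,0.01,0],[0.016,-0.001,0.01,0]]
  ]
}}

```text
clock: 10.62
tool_pos: [0.581, 0.326, 0.1075]
orientation: [180.0, 0.0, 7.9]
force: [-2.5, -2.9, 0.2]
opening: 0.0109
gripper_force: 30.0
```

Emit:
{"name": "send_rows", "arguments": {
  "increments": [
    [[0,0,0,0],[0,0,0,0],[0,0,0,0],[0,0,0.3,0],[-0.2,-0.1,0.6,0],[-0.35,-0.33,0.6,0],[-0.35,-0.33,0.6,0],[-0.35,-0.33,0.6,0]]
  ],
  "jaw": 0.4
}}

```text
clock: 11.62
tool_pos: [0.5115, 0.2605, 0.2283]
orientation: [-179.9, -0.1, 7.9]
force: [0.6, 1.0, -0.4]
opening: 0.0348
gripper_force: 0.0
```

```bash
python3 - <<'E'
from h import *
np.set_printoptions(precision=4,suppress=True)
o=ctrl.get_obs(); print(o['tool_pos'],o['orientation'],o['opening'])
cal,im=snap('wrist','w3'); d=spots('wrist'); print(d)
p=np.array([0.5435,0.2604,0.0818,0.137,1.8])
print(proj(cal,dpts(p))[:,::-1]); print(ctrl.calibration('wrist')['eye'])
pc=proj(cal,p[:3]+np.array([[.021,.021,0],[.021,-.021,0],[-.021,-.021,0],[-.021,.021,0]])@deckR(p[3]).T)
v=im.copy()
for q in pc: cv2.circle(v,tuple(int(round(k)) for k in q),2,(255,0,0),-1)
x0=np.clip(int(pc[:,0].mean())-100,0,360);y0=np.clip(int(pc[:,1].mean())-75,0,270);print(x0,y0)
cv2.imwrite('pics/d.png',cv2.resize(v[y0:y0+150,x0:x0+200],(800,600),interpolation=2)[:,:,::-1])
E
```

```text
[0.5115 0.2605 0.2283] [-179.9332   -0.0877    7.8588] 0.03480317410008474
{'deck': [160.0, 283.7], 'pocket_floor': [157.1, 283.5], 'keeper_pivot': [107.9, 286.3], 'keeper_post': [112.0, 209.1]}
[[157.4921 286.2014]
 [153.1865 286.1376]
 [107.2979 287.1083]
 [109.5668 206.9643]]
[0.5881 0.2718 0.4226]
186 81
```

View pics/d.png

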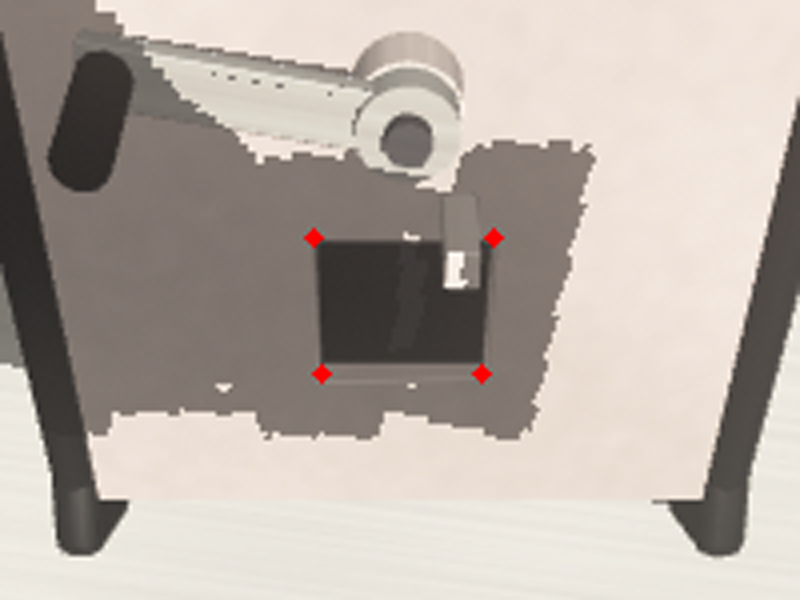

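Emit:
{"name": "send_rows", "arguments": {
  "increments": [
    [[-0.2,-1,0,0.15],[-0.2,-1,0,0.15],[-0.2,-1,0,0.15],[-0.2,-1,0,0.15]]
  ],
  "jaw": 0.65
}}

```text
clock: 12.38
tool_pos: [0.4705, 0.0578, 0.2276]
orientation: [180.0, 0.0, 20.6]
force: [0.3, 0.0, 1.0]
opening: 0.0567
gripper_force: 0.0
```

Emit:
{"name": "send_rows", "arguments": {
  "increments": [
    [[-0.18,-1,-0.2,0.148],[-0.18,-1,-0.2,0.148],[-0.18,-1,-0.2,0.148],[-0.18,-1,-0.2,0.148]]
  ]
}}

```text
clock: 12.88
tool_pos: [0.4346, -0.1418, 0.1867]
orientation: [-180.0, 0.1, 33.4]
force: [0.1, 0.4, -0.0]
opening: 0.0572
gripper_force: 0.0
```

Emit:
{"name": "send_rows", "arguments": {
  "increments": [
    [[0,-0.24,-0.14,0],[0,-0.24,-0.14,0],[0,-0.24,-0.14,0],[0,-0.24,-0.14,0]]
  ]
}}

```text
clock: 13.38
tool_pos: [0.436, -0.187, 0.1601]
orientation: [180.0, -0.0, 33.5]
force: [-0.0, -0.1, 0.3]
opening: 0.0568
gripper_force: 0.0
```

```bash
cat >> h.py <<'E'
def blank():
    o=ctrl.get_obs(); cal,im=snap('wrist','wb')
    for r in ctrl.trace('square_blank','wrist'):
        m=r['mask']; g=im[m].mean(0); print(r['conf'],np.round(r['bbox']),g.round())
    return o,cal,im
E
python3 - <<'E'
from h import *
np.set_printoptions(precision=4,suppress=True)
o,cal,im=blank(); print(o['tool_pos'],o['orientation'],o['opening'])
for ox,oy in((.458,-.172),): print(proj(cal,[ox,oy,.024]))
cv2.imwrite('pics/e.png',im[:,:,::-1])
# bright top face inside the mask of best whitish hit
for r in ctrl.trace('square_blank','wrist'):
    m=r['mask'].astype(np.uint8); ys,xs=np.nonzero(m)
    v=im[...,1]; t,_=cv2.threshold(v[m>0].reshape(-1,1),0,255,cv2.THRESH_OTSU)
    for nm,mm in(('all',m),('bright',m*(v>t).astype(np.uint8))):
        cn=max(cv2.findContours(mm,0,2)[0],key=cv2.contourArea).reshape(-1,2).astype(float)
        w=onz(cal,cn,.024)[:,:2]; print(nm,t,cv2.minAreaRect((w*1000).astype(np.float32)))
E
```

```text
0.94 [140. 214. 183. 258.] [156.  99. 169.]
0.88 [258. 143. 300. 182.] [180. 171. 161.]
0.63 [119.   0. 172.  35.] [153. 125.  55.]
[ 0.436  -0.187   0.1601] [179.9703  -0.0361  33.5477] 0.05678105458685118
[[281.1285 164.6064]]
all 87.0 ((329.68243408203125, -110.32466888427734), (44.91312026977539, 43.3773078918457), 25.022991180419922)
bright 87.0 ((328.0153503417969, -108.47592163085938), (43.455841064453125, 38.6165771484375), 25.022993087768555)
all 195.0 ((457.8222961425781, -166.91314697265625), (39.41904067993164, 39.67865753173828), 33.5333137512207)
bright 195.0 ((440.8173522949219, -169.77923583984375), (7.90310525894165, 24.39850425720215), 33.533287048339844)
all 113.0 ((503.3656311035156, 0.257293701171875), (29.021394729614258, 44.881591796875), 15.333600997924805)
bright 113.0 ((503.2203063964844, 2.7748756408691406), (25.29144859313965, 39.77459716796875), 13.717910766601562)
```

View pics/e.png

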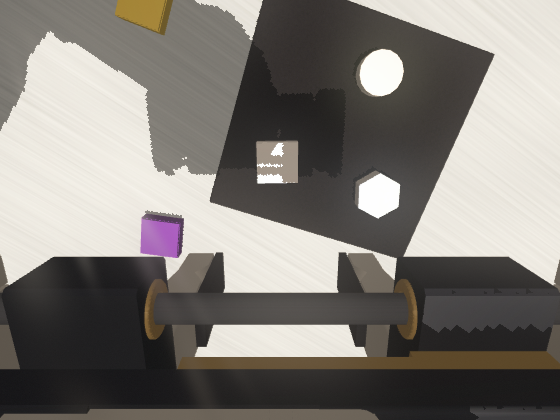

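The square blank is at wrist pixel (277,162), which gives (0.458, -0.1675) at 33.5°, already in line with the tool. Next I'll straddle it 10 mm off-centre and touch the pad to find the true tip height.

Emit:
{"name": "send_rows", "arguments": {
  "increments": [
    [[0.068,0.07,0,0],[0.068,0.07,-0.3,0],[0.068,0.07,-0.55,0],[0.068,0.07,-0.75,0],[0.068,0.07,-0.85,0],[0.068,0.07,-0.9,0],[0.068,0.07,-0.9,0]]
  ]
}}

```text
clock: 14.4
tool_pos: [0.4492, -0.1734, -0.0205]
orientation: [-180.0, 0.0, 33.5]
force: [-0.3, 0.2, 1.2]
opening: 0.0571
gripper_force: 0.0
```

Emit:
{"name": "send_rows", "arguments": {
  "increments": [
    [[0,0,-0.01,0],[0,0,-0.02,0],[0,0,-0.02,0]]
  ]
}}

```text
clock: 14.78
tool_pos: [0.449, -0.1738, -0.024]
orientation: [180.0, -0.0, 33.5]
force: [-0.5, 0.6, -0.2]
opening: 0.0569
gripper_force: 0.0
```

Emit:
{"name": "send_rows", "arguments": {
  "increments": [
    [[0,0,-0.01,0],[0,0,-0.02,0],[0,0,-0.02,0]]
  ]
}}

```text
clock: 15.15
tool_pos: [0.4486, -0.1738, -0.0285]
orientation: [-180.0, 0.0, 33.5]
force: [-0.5, -0.6, 0.2]
opening: 0.0573
gripper_force: 0.0
```

Emit:
{"name": "send_rows", "arguments": {
  "increments": [
    [[0,0,-0.01,0],[0,0,-0.02,0],[0,0,-0.02,0]]
  ]
}}

```text
clock: 15.52
tool_pos: [0.4488, -0.1738, -0.032]
orientation: [180.0, 0.0, 33.5]
force: [-2.0, 0.7, 6.2]
opening: 0.0569
gripper_force: 3.5
```

Emit:
{"name": "send_rows", "arguments": {
  "increments": [
    [[0,0,-0.005,0],[0,0,-0.01,0],[0,0,-0.01,0]]
  ]
}}

```text
clock: 15.9
tool_pos: [0.4489, -0.1738, -0.0322]
orientation: [180.0, -0.0, 33.5]
force: [-9.1, 5.6, 34.3]
opening: 0.0568
gripper_force: 17.2
```

Emit:
{"name": "send_rows", "arguments": {
  "increments": [
    [[0,0,-0.005,0],[0,0,-0.01,0],[0,0,-0.01,0]]
  ]
}}

```text
clock: 16.27
tool_pos: [0.4489, -0.1739, -0.0324]
orientation: [179.9, -0.0, 33.6]
force: [-17.7, 10.4, 62.0]
opening: 0.0567
gripper_force: 31.2
```

Emit:
{"name": "send_rows", "arguments": {
  "increments": [
    [[0,0,0.035,0],[0,0,0.07,0],[0,0,0.07,0]]
  ]
}}

```text
clock: 16.65
tool_pos: [0.4491, -0.1738, -0.0221]
orientation: [180.0, -0.0, 33.5]
force: [-0.6, -0.8, -0.0]
opening: 0.057
gripper_force: 0.0
```

Emit:
{"name": "send_rows", "arguments": {
  "increments": [
    [[0,0,0,0],[0,0,0,0],[0,0,0,0],[0,0,0,0]]
  ],
  "jaw": 0
}}

```text
clock: 17.15
tool_pos: [0.4486, -0.1738, -0.0226]
orientation: [-180.0, 0.0, 33.5]
force: [0.8, 0.2, -0.6]
opening: 0.0391
gripper_force: 30.0
```

```bash
python3 - <<'E'
from h import *
np.set_printoptions(precision=4,suppress=True)
o=ctrl.get_obs(); print(o['tool_pos'],o['opening'],o['gripper_force'],o['force'])
cal,im=snap('wrist','w5')
v=im[150:360,200:370]
cv2.imwrite('pics/f.png',cv2.resize(v,(680,600*680//680),interpolation=2)[:,:,::-1])
E
```

```text
[ 0.4486 -0.1738 -0.0226] 0.039053016534992026 29.998236894607544 [ 0.7736  0.2096 -0.6403]
```

View pics/f.png

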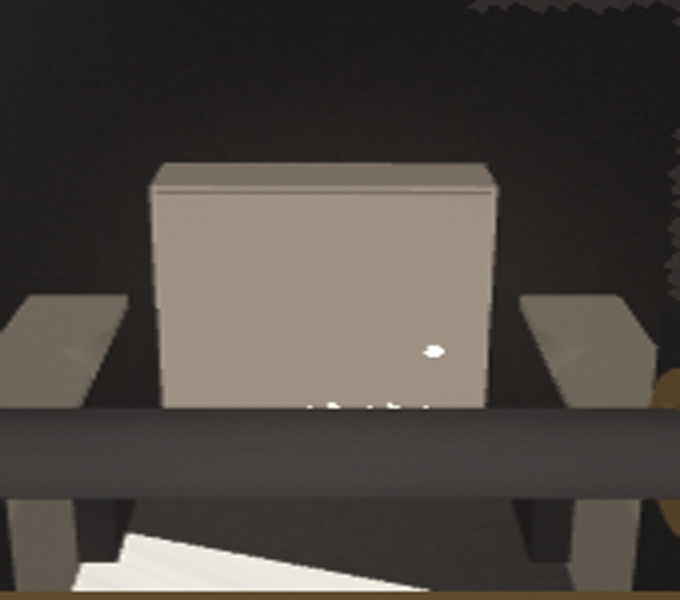

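```bash
cat > plan.py <<'E'
from h import *
np.set_printoptions(precision=4,suppress=True)
p=np.array([.5422,.2605,.0818,.137]); Rd=deckR(p[3]); u=np.array([np.cos(p[3]),np.sin(p[3]),0]); Z=np.array([0,0,1.])
def tcp(e,th,d,h=.0094,s=.013,L=.038):
    b=np.radians(30-th); E=p[:3]+Rd@[e,0,-.007]
    a,c=-.020-d,s
    return E+u*(a*np.cos(b)-c*np.sin(b))+Z*(a*np.sin(b)+c*np.cos(b)-(s-h)-L)
E
python3 - <<'E'
from plan import *
o=ctrl.get_obs(); cal=ctrl.calibration('wrist'); y=np.radians(33.53)
w=onz(cal,[[281,215.5],[281,217.5],[281-40,217.5],[281+40,217.5]],.024)-o['tool_pos']
al=w@np.array([np.cos(y),np.sin(y),0]); print('edge ahead of TCP',al)
for d in (.0105,):
    for e,th in((.012,30),(.015,30),(.016,25),(.017,20),(.0183,15),(.0192,10),(.0195,7)): print(e,th,tcp(e,th,d))
E
```

```text
edge ahead of TCP [0.0314 0.0305 0.0305 0.0304]
0.012 30 [0.5257 0.2582 0.0531]
0.015 30 [0.5283 0.2586 0.0546]
0.016 25 [0.5282 0.2586 0.0524]
0.017 20 [0.5283 0.2586 0.0501]
0.0183 15 [0.5288 0.2587 0.048 ]
0.0192 10 [0.5293 0.2587 0.0455]
0.0195 7 [0.5296 0.2588 0.0439]
```

Emit:
{"name": "send_rows", "arguments": {
  "increments": [
    [[0,0,0.05,0],[0,0,0.2,0],[0,0,0.5,0],[0,0,0.8,0],[0,0,1,0],[0.1,0.3,1,-0.1],[0.1,0.5,1,-0.15],[0.1,0.75,1,-0.2],[0.1,1,1,-0.25],[0.1,1,1,-0.299],[0.1,1,1,-0.299]]
  ]
}}

```text
clock: 18.58
tool_pos: [0.4686, 0.0267, 0.1782]
orientation: [-180.0, -0.0, 7.9]
force: [-0.7, -0.1, -0.8]
opening: 0.0396
gripper_force: 30.0
```

Emit:
{"name": "send_rows", "arguments": {
  "increments": [
    [[0.12,0.3,0,0],[0.2,0.6,0,0],[0.292,0.9,0,0],[0.292,1,-0.2,0],[0.292,1,-0.3,0],[0.292,1,-0.3,0]]
  ]
}}

```text
clock: 19.32
tool_pos: [0.5263, 0.2249, 0.1162]
orientation: [179.9, 0.2, 7.8]
force: [-0.2, -0.2, 0.5]
opening: 0.0394
gripper_force: 30.0
```

Emit:
{"name": "send_rows", "arguments": {
  "increments": [
    [[0,0.159,0,0],[0,0.159,-0.1,0],[0,0.159,-0.2,0],[0,0.159,-0.22,0],[0,0.159,-0.22,0]]
  ]
}}

```text
clock: 19.95
tool_pos: [0.5277, 0.258, 0.0756]
orientation: [-179.9, -0.1, 7.8]
force: [-4.3, 0.9, 2.2]
opening: 0.0399
gripper_force: 30.0
```

```bash
python3 - <<'E'
from plan import *
o=ctrl.get_obs(); print(o['tool_pos'],o['orientation'],o['force'],o['opening'])
for th,e in((30,.014),): print(tcp(e,th,.011))
cal,im=snap('wrist','w6'); cs,i2=snap('scene')
for r in ctrl.spot_point('pocket_floor','wrist')[:1]: print(r)
print(proj(cal,p[:3]+np.array([[.021,.021,0],[.021,-.021,0],[-.021,-.021,0],[-.021,.021,0]])@Rd.T))
a=cv2.resize(im[120:330,180:390],(500,500),interpolation=2); b=cv2.resize(i2[80:140,320:356],(300,500),interpolation=2)
cv2.imwrite('pics/g.png',np.hstack([a,b])[:,:,::-1])
E
```

```text
[0.5277 0.258  0.0756] [-179.9378   -0.0676    7.7883] [-4.3277  0.9028  2.1985] 0.039880847090968306
[0.527  0.2584 0.0541]
[[241.5051 195.6661]
 [320.1237 195.5894]
 [314.6869 244.3613]
 [247.2282 244.3961]]
```

View pics/g.png

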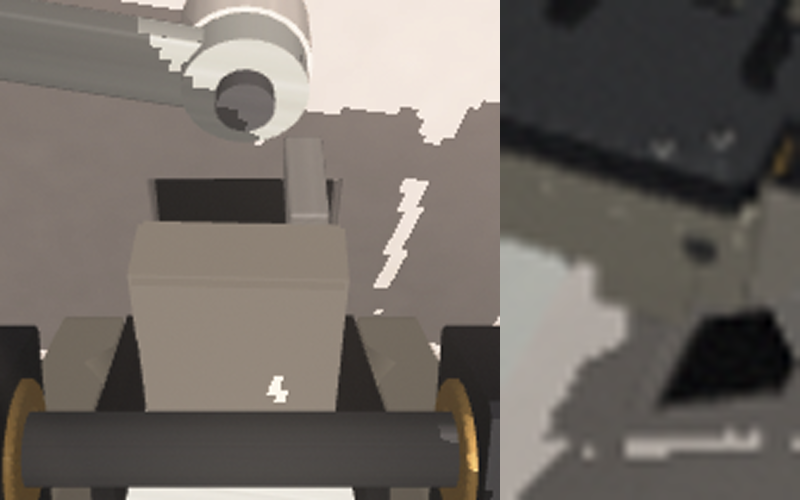

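The blank's uphill edge is touching the leaning stop block, with about 4 N in x. I'll back off downhill and come in along the deck normal instead.

Emit:
{"name": "send_rows", "arguments": {
  "increments": [
    [[-0.04,-0.008,0,0],[-0.07,-0.014,0,0],[-0.07,-0.014,0,0],[-0.07,-0.014,0,0]]
  ]
}}

```text
clock: 20.6
tool_pos: [0.5133, 0.2552, 0.0737]
orientation: [180.0, -0.0, 7.8]
force: [-0.7, -0.8, -1.2]
opening: 0.0393
gripper_force: 29.9
```

```bash
python3 - <<'E'
from plan import *
o=ctrl.get_obs(); print(o['tool_pos'],o['orientation'],o['force'])
cal,im=snap('wrist','w7')
# edges of blank / pocket along one row of pixels
g=cv2.cvtColor(im,cv2.COLOR_RGB2GRAY)
m=proj(cal,p[:3]+np.array([[.021,.021,0],[.021,-.021,0],[-.021,-.021,0],[-.021,.021,0]])@Rd.T); print(m)
r0=int(m[:2,1].mean())
for r in (r0+4,r0+8,r0+12): print(r,g[r,225:345].tolist())
E
```

```text
[0.5133 0.2552 0.0737] [179.9955  -0.0087   7.7912] [-0.6953 -0.8234 -1.1514]
[[238.7345 169.1365]
 [319.9816 169.0253]
 [314.3643 223.0145]
 [244.9887 223.0861]]
173 [122, 122, 122, 122, 122, 122, 121, 121, 121, 121, 121, 121, 121, 121, 112, 101, 91, 88, 44, 44, 44, 44, 45, 43, 43, 45, 44, 45, 44, 45, 45, 45, 45, 45, 46, 45, 46, 47, 46, 46, 46, 46, 47, 47, 47, 48, 47, 48, 48, 48, 48, 48, 48, 49, 50, 50, 49, 50, 51, 51, 51, 51, 51, 51, 52, 51, 51, 52, 52, 52, 54, 53, 54, 64, 105, 131, 164, 189, 187, 187, 187, 188, 188, 189, 192, 193, 195, 193, 191, 189, 192, 187, 104, 58, 75, 98, 112, 108, 119, 126, 126, 127, 126, 127, 125, 124, 126, 126, 125, 125, 126, 125, 125, 125, 125, 126, 126, 126, 126, 126]
177 [121, 120, 120, 120, 121, 120, 121, 120, 120, 121, 121, 120, 121, 121, 119, 105, 94, 88, 62, 43, 42, 43, 42, 43, 43, 43, 44, 44, 43, 44, 43, 43, 43, 44, 43, 44, 44, 45, 45, 45, 44, 47, 45, 46, 46, 44, 47, 46, 46, 46, 48, 46, 47, 47, 47, 48, 47, 49, 49, 49, 49, 48, 48, 50, 50, 50, 50, 50, 51, 51, 52, 52, 52, 55, 102, 109, 157, 182, 187, 188, 186, 188, 189, 190, 191, 192, 194, 193, 192, 189, 135, 135, 130, 59, 84, 104, 111, 104, 125, 127, 127, 126, 126, 126, 127, 126, 126, 125, 126, 125, 125, 125, 125, 125, 125, 125, 125, 125, 126, 125]
181 [119, 120, 120, 120, 121, 120, 121, 120, 120, 121, 121, 120, 120, 120, 120, 112, 101, 89, 74, 42, 41, 43, 43, 41, 41, 42, 43, 42, 42, 43, 43, 43, 44, 43, 44, 43, 44, 44, 43, 44, 43, 43, 43, 44, 45, 45, 46, 44, 45, 45, 46, 46, 46, 46, 46, 46, 46, 46, 47, 47, 48, 48, 48, 48, 48, 48, 48, 50, 49, 50, 49, 51, 51, 54, 101, 111, 125, 132, 136, 136, 138, 138, 139, 139, 139, 139, 138, 136, 138, 139, 141, 139, 129, 72, 96, 113, 108, 113, 125, 125, 126, 126, 126, 126, 125, 126, 125, 125, 125, 125, 126, 125, 126, 125, 125, 125, 126, 126, 125, 126]
```

Emit:
{"name": "send_rows", "arguments": {
  "increments": [
    [[0.011,0.002,-0.015,0],[0.022,0.004,-0.03,0],[0.033,0.006,-0.045,0],[0.044,0.008,-0.06,0],[0.056,0.01,-0.075,0],[0.066,0.011,-0.088,0],[0.066,0.011,-0.088,0]]
  ]
}}

```text
clock: 21.52
tool_pos: [0.5264, 0.2573, 0.0557]
orientation: [180.0, 0.0, 7.8]
force: [0.0, -0.8, -0.9]
opening: 0.0394
gripper_force: 29.9
```

Emit:
{"name": "send_rows", "arguments": {
  "increments": [
    [[0,0,-0.005,0],[0,0,-0.01,0],[0,0,-0.01,0]]
  ]
}}

```text
clock: 21.9
tool_pos: [0.5263, 0.2574, 0.054]
orientation: [180.0, 0.0, 7.8]
force: [0.2, -0.7, -1.1]
opening: 0.0395
gripper_force: 29.9
```

Near contact now, so I'll step down gently.

Emit:
{"name": "send_rows", "arguments": {
  "increments": [
    [[0,0,-0.003,0],[0,0,-0.006,0],[0,0,-0.006,0]]
  ]
}}

```text
clock: 22.28
tool_pos: [0.5264, 0.2574, 0.0528]
orientation: [180.0, 0.0, 7.8]
force: [-0.2, 0.2, -0.9]
opening: 0.0394
gripper_force: 29.9
```

Emit:
{"name": "send_rows", "arguments": {
  "increments": [
    [[0,0,-0.003,0],[0,0,-0.006,0],[0,0,-0.006,0]]
  ]
}}

```text
clock: 22.65
tool_pos: [0.5264, 0.2574, 0.0516]
orientation: [180.0, 0.0, 7.8]
force: [0.7, -0.2, -1.0]
opening: 0.0395
gripper_force: 29.9
```

Emit:
{"name": "send_rows", "arguments": {
  "increments": [
    [[0,0,-0.003,0],[0,0,-0.006,0],[0,0,-0.006,0]]
  ]
}}

```text
clock: 23.02
tool_pos: [0.5263, 0.2574, 0.0504]
orientation: [180.0, 0.0, 7.8]
force: [0.6, 0.9, -1.1]
opening: 0.0393
gripper_force: 29.9
```

Emit:
{"name": "send_rows", "arguments": {
  "increments": [
    [[0,0,-0.003,0],[0,0,-0.006,0],[0,0,-0.006,0]]
  ]
}}

```text
clock: 23.4
tool_pos: [0.5263, 0.2574, 0.0492]
orientation: [180.0, 0.0, 7.8]
force: [-0.2, -0.1, -0.5]
opening: 0.0391
gripper_force: 29.9
```

```bash
python3 - <<'E'
from plan import *
cal,im=snap('wrist','w8')
g=cv2.cvtColor(im,cv2.COLOR_RGB2GRAY); h=cv2.cvtColor(cv2.imread('pics/w7.png'),cv2.COLOR_BGR2GRAY)
f=cv2.cvtColor(cv2.imread('pics/w5.png'),cv2.COLOR_BGR2GRAY)
for q,n in((f,'w5'),(h,'w7'),(g,'w8')):
    print(n,q[130:300:2,270].tolist()); print(np.median(q[215:260,235:330],0).astype(int)[::3])
o=ctrl.get_obs();print(o['clock'],Rd.T@(o['tool_pos']+[0,0,.038]-p[:3]))
for r in ctrl.trace('square_blank','wrist')[:2]: print(r['conf'],r['bbox'])
E
```

```text
w5 [24, 25, 25, 26, 24, 24, 25, 26, 25, 25, 26, 25, 26, 26, 27, 26, 27, 27, 27, 27, 28, 26, 28, 30, 29, 29, 31, 32, 32, 32, 32, 33, 33, 34, 36, 35, 35, 38, 43, 110, 110, 110, 112, 137, 147, 147, 147, 147, 148, 148, 147, 148, 148, 148, 148, 148, 148, 148, 148, 147, 148, 148, 148, 148, 149, 148, 148, 148, 148, 148, 148, 148, 149, 148, 147, 148, 147, 148, 147, 147, 148, 120, 56, 56, 60]
[ 36 119 147 147 147 147 147 148 148 148 148 148 148 148 148 148 148 148
 148 148 148 148 148 148 147 147 147 147 147 145  39  38]
w7 [112, 112, 122, 221, 217, 219, 219, 232, 233, 233, 233, 233, 124, 124, 124, 123, 124, 124, 123, 95, 49, 48, 47, 47, 45, 45, 44, 44, 43, 43, 41, 40, 41, 40, 41, 40, 40, 40, 41, 40, 40, 45, 131, 130, 131, 131, 130, 130, 131, 131, 131, 131, 131, 135, 131, 138, 138, 138, 138, 138, 138, 138, 138, 138, 138, 138, 138, 138, 138, 138, 138, 137, 139, 138, 138, 138, 139, 138, 138, 138, 138, 114, 60, 62, 65]
[128 131 132 132 132 133 132 133 132 132 132 132 132 132 132 132 132 132
 132 132 132 132 132 132 132 132 132 132 132 133 128 117]
w8 [153, 153, 152, 152, 153, 208, 221, 220, 219, 219, 218, 219, 220, 225, 140, 71, 72, 71, 90, 107, 105, 105, 67, 67, 66, 68, 110, 113, 113, 115, 122, 122, 121, 120, 121, 121, 122, 121, 44, 43, 43, 48, 132, 131, 131, 131, 132, 132, 132, 132, 131, 132, 132, 136, 132, 138, 138, 138, 138, 138, 138, 138, 139, 138, 138, 138, 139, 138, 139, 138, 139, 138, 138, 138, 138, 138, 139, 139, 138, 139, 138, 114, 60, 62, 65]
[128 132 132 132 132 133 133 132 133 132 132 132 132 132 132 132 133 132
 132 132 133 133 132 124 133 134 134 136 134 134 128 119]
23.45 [-0.0112 -0.0009  0.0128]
0.72 [238.9, 215.5, 327.4, 294.9]
0.15 [0.0, 0.0, 559.3, 271.5]
```

```bash
python3 - <<'E'
from plan import *
o=ctrl.get_obs(); cal=ctrl.calibration('wrist'); y=np.radians(o['orientation'][2]); U=np.array([np.cos(y),np.sin(y),0])
g=cv2.cvtColor(cv2.imread('pics/w8.png'),cv2.COLOR_BGR2GRAY); f=cv2.cvtColor(cv2.imread('pics/w5.png'),cv2.COLOR_BGR2GRAY)
print('w5',f[204:224,270].tolist(),'w8',g[204:246,270].tolist())
for b in range(-5,35,5):
    c,s=np.cos(np.radians(b)),np.sin(np.radians(b)); r=[]
    for a,k in((.031,-.01225),(.03025,-.013),(.031,.00425),(.03025,.005)):
        P=o['tool_pos']+U*(a*c-k*s)+Z*(.0416+a*s+k*c); r.append(proj(cal,P)[0,1])
    print(b,np.round(r,1))
E
```

```text
w5 [38, 37, 43, 110, 110, 110, 110, 111, 110, 111, 112, 138, 137, 113, 147, 148, 147, 148, 147, 147] w8 [121, 98, 44, 43, 43, 44, 43, 43, 48, 108, 132, 132, 131, 131, 131, 131, 131, 132, 132, 131, 132, 131, 132, 131, 132, 131, 131, 132, 132, 131, 132, 136, 136, 132, 132, 132, 138, 138, 138, 139, 138, 138]
-5 [206.4 207.6 213.  214.9]
0 [205.5 206.6 215.2 217.3]
5 [205.2 206.1 218.  220.2]
10 [205.3 206.  221.4 223.7]
15 [206.  206.6 225.3 227.7]
20 [207.2 207.6 229.7 232.2]
25 [209.1 209.2 234.7 237.2]
30 [211.5 211.4 240.1 242.6]
```

```bash
python3 - <<'E'
from plan import *
o=ctrl.get_obs(); t=o['tool_pos'];print(t)
for b in (24,27,30):
    c,s=np.cos(np.radians(b)),np.sin(np.radians(b))
    for n,(a,k) in dict(upbot=(.031,-.013),ctr=(.011,-.004),dnbot=(-.009,-.013),uptop=(.031,.005)).items():
        print(b,n,1000*(Rd.T@(t+u*(a*c-k*s)+Z*(.0416+a*s+k*c)-p[:3])))
    print('tgt',tcp(.020,30-b,.011))
for z in (0,.0095,-.0095): print('tip',1000*(Rd.T@(t+u*z+Z*.038-p[:3])))
E
```

```text
[0.5264 0.2574 0.0493]
24 upbot [20.06   -0.8817 -0.2777]
24 ctr [ 1.1103 -0.8817 10.7636]
24 dnbot [-19.7209  -0.8817   3.9034]
24 uptop [21.9415 -0.8817 17.6237]
tgt [0.5295 0.2588 0.0434]
27 upbot [20.8659 -0.8817  1.2869]
27 ctr [ 1.3643 -0.8817 11.3212]
27 dnbot [-19.0793  -0.8817   3.3803]
27 uptop [21.8079 -0.8817 19.2622]
tgt [0.5296 0.2588 0.0416]
30 upbot [21.5887 -0.8817  2.8915]
30 ctr [ 1.5887 -0.8817 11.8915]
30 dnbot [-18.4113  -0.8817   2.8915]
30 uptop [21.5887 -0.8817 20.8915]
tgt [0.5298 0.2588 0.0399]
tip [-11.2113  -0.8817  12.7738]
tip [-2.9841 -0.8817  8.0238]
tip [-19.4385  -0.8817  17.5238]
```

Backing off from the stop block left the blank pitched about 27° nose-up in the grip, almost parallel to the deck and just above the mouth. I'll centre it and slide it in along the deck normal.

Emit:
{"name": "send_rows", "arguments": {
  "increments": [
    [[-0.004,-0.001,-0.003,0],[-0.004,-0.001,-0.003,0],[0.001,0,-0.012,0],[0.004,0,-0.016,0],[0.004,0,-0.016,0]]
  ]
}}

```text
clock: 24.12
tool_pos: [0.5272, 0.2574, 0.0459]
orientation: [180.0, 0.0, 7.8]
force: [0.4, 0.3, -1.0]
opening: 0.0395
gripper_force: 29.9
```

Emit:
{"name": "send_rows", "arguments": {
  "increments": [
    [[0.002,0,-0.004,0],[0.005,0.001,-0.009,0],[0.005,0.001,-0.009,0]]
  ]
}}

```text
clock: 24.5
tool_pos: [0.5282, 0.2576, 0.0443]
orientation: [180.0, 0.0, 7.8]
force: [-1.0, 0.3, 0.5]
opening: 0.0394
gripper_force: 29.9
```

Emit:
{"name": "send_rows", "arguments": {
  "increments": [
    [[0.002,0,-0.003,0],[0.004,0.001,-0.007,0],[0.004,0.001,-0.007,0]]
  ]
}}

```text
clock: 24.88
tool_pos: [0.5293, 0.258, 0.0429]
orientation: [-180.0, -0.0, 7.8]
force: [1.0, -0.5, 0.3]
opening: 0.0395
gripper_force: 29.9
```

```bash
python3 - <<'E'
from plan import *
o=ctrl.get_obs(); t=o['tool_pos'];print(t,o['force'],o['moment'])
b=27;c,s=np.cos(np.radians(b)),np.sin(np.radians(b))
for n,(a,k) in dict(upbot=(.031,-.013),ctr=(.011,-.004),dnbot=(-.009,-.013)).items(): print(n,1000*(Rd.T@(t+u*(a*c-k*s)+Z*(.0416+a*s+k*c)-p[:3])))
print('tip',1000*(Rd.T@(t+u*.0095+Z*.038-p[:3])))
cal,im=snap('wrist','w9'); g=cv2.cvtColor(im,cv2.COLOR_RGB2GRAY); print(g[180:246,270].tolist())
m=proj(cal,p[:3]+np.array([[.021,0,0]])@Rd.T); print(m)
E
```

```text
[0.5293 0.258  0.0429] [ 0.9743 -0.4797  0.2657] [ 0.0057 -0.383  -0.019 ]
upbot [20.3011 -0.7364 -5.6757]
ctr [ 0.7995 -0.7364  4.3587]
dnbot [-19.6441  -0.7364  -3.5823]
tip [-3.5488 -0.7364  1.0612]
[105, 69, 67, 66, 67, 66, 67, 66, 67, 66, 68, 67, 66, 68, 98, 110, 112, 113, 113, 113, 113, 120, 122, 122, 122, 122, 122, 122, 121, 121, 122, 121, 122, 122, 122, 122, 132, 132, 132, 132, 132, 132, 131, 131, 132, 133, 132, 132, 132, 132, 132, 133, 132, 132, 132, 136, 138, 132, 132, 132, 137, 139, 139, 139, 138, 139]
[[280.2692 216.8559]]
```

Emit:
{"name": "send_rows", "arguments": {
  "increments": [
    [[0.001,0,-0.002,0],[0.002,0,-0.004,0],[0.002,0,-0.004,0]]
  ]
}}

```text
clock: 25.3
tool_pos: [0.5295, 0.258, 0.0426]
orientation: [-180.0, -0.0, 7.8]
force: [-0.4, -0.3, 5.3]
opening: 0.0398
gripper_force: 30.0
```

Emit:
{"name": "send_rows", "arguments": {
  "increments": [
    [[0.001,0,-0.002,0],[0.002,0,-0.004,0],[0.002,0,-0.004,0]]
  ]
}}

```text
clock: 25.68
tool_pos: [0.5301, 0.2581, 0.042]
orientation: [-180.0, -0.0, 7.8]
force: [-2.3, -0.9, 7.4]
opening: 0.0396
gripper_force: 30.5
```

```bash
python3 - <<'E'
from plan import *
o=ctrl.get_obs(); t=o['tool_pos'];print(t,o['force'],o['moment'])
cal,im=snap('wrist','w10'); g=cv2.cvtColor(im,cv2.COLOR_RGB2GRAY); print(g[206:246,270].tolist())
print(proj(cal,p[:3]+np.array([[.021,0,0]])@Rd.T))
E
```

```text
[0.5301 0.2581 0.042 ] [-2.3119 -0.9181  7.4338] [-0.0303  0.452   0.0443]
[123, 122, 122, 122, 122, 122, 122, 122, 122, 122, 122, 122, 130, 133, 133, 133, 133, 133, 132, 133, 133, 133, 133, 133, 132, 132, 133, 133, 132, 133, 134, 138, 132, 133, 133, 137, 139, 138, 138, 138]
[[280.2539 219.0992]]
```

Emit:
{"name": "send_rows", "arguments": {
  "increments": [
    [[0,0,0.002,0],[0,0,0.003,0],[0,0,0.003,0],[0,0,0.003,0]]
  ],
  "jaw": 0.56
}}

```text
clock: 26.22
tool_pos: [0.5295, 0.2576, 0.0416]
orientation: [180.0, 0.0, 7.8]
force: [-0.4, -0.7, 1.7]
opening: 0.0488
gripper_force: 0.9
```

```bash
python3 - <<'E'
from plan import *
o=ctrl.get_obs(); t=o['tool_pos'];print(t,o['force'],o['opening'])
cal,im=snap('wrist','w11'); g=cv2.cvtColor(im,cv2.COLOR_RGB2GRAY); print(g[206:246,270].tolist())
L=np.array([[.021,0,0],[.020,0,.01025],[.01925,0,.011],[.019,0,.01025],[.01825,0,.011]])
print(proj(cal,p[:3]+L@Rd.T)[:,1])
E
```

```text
[0.5295 0.2576 0.0416] [-0.4331 -0.6718  1.657 ] 0.04880970844630593
[123, 123, 122, 122, 122, 122, 123, 122, 122, 123, 123, 135, 138, 138, 137, 138, 138, 138, 138, 138, 138, 137, 137, 138, 138, 138, 138, 138, 138, 138, 138, 137, 137, 138, 138, 138, 137, 135, 136, 136]
[218.1251 237.6202 240.1201 239.1087 241.5959]
```

Emit:
{"name": "send_rows", "arguments": {
  "increments": [
    [[0,0,0.02,0],[0,0,0.1,0],[-0.05,0,0.4,0],[-0.09,0,0.7,0],[-0.09,0,0.8,0],[-0.09,0,0.8,0]]
  ]
}}

```text
clock: 27.02
tool_pos: [0.5128, 0.2587, 0.2054]
orientation: [-179.8, -0.3, 7.8]
force: [-0.4, -0.6, -0.8]
opening: 0.0491
gripper_force: 0.0
```

```bash
python3 - <<'E'
from plan import *
o=ctrl.get_obs(); t=o['tool_pos'];print(t,o['force'],o['opening'],o['clock'])
cal,im=snap('wrist','w12')
for r in ctrl.trace('square_blank','wrist')[:2]: print(r['conf'],r['bbox'])
for r in ctrl.spot_point('blank_centre','wrist')[:2]: print(r)
for r in ctrl.spot_point('square_blank','wrist')[:2]: print(r)
L=np.array([[0,0,-.007],[0,0,.002]]); print(proj(cal,p[:3]+L@Rd.T))
q=.01925;L=np.array([[q,q,.011],[q,-q,.011],[-q,-q,.011],[-q,q,.011],[.02,.02,0],[.02,-.02,0],[-.02,-.02,.01],[-.02,.02,.01]])
P=proj(cal,p[:3]+L@Rd.T); print(P)
g=cv2.cvtColor(im,cv2.COLOR_RGB2GRAY); c0,r0=P.mean(0).round().astype(int)
print(r0,g[r0-45:r0+45,c0-8].tolist()); print(c0,g[r0,c0-50:c0+50].tolist())
E
```

```text
[0.5128 0.2587 0.2054] [-0.3902 -0.6366 -0.8165] 0.04908360160424241 27.025
0.76 [263.8, 146.4, 309.9, 188.7]
0.75 [476.1, 190.1, 514.7, 230.9]
{'pixel': [167.0, 286.8], 'conf': 0.86}
{'pixel': [353.5, 530.5], 'conf': 0.69}
{'pixel': [205.8, 488.6], 'conf': 0.77}
{'pixel': [158.6, 289.4], 'conf': 0.72}
[[284.3083 159.0809]
 [284.3486 165.0947]]
[[262.2463 154.1021]
 [306.7433 154.0572]
 [304.6582 187.1313]
 [263.9585 187.1516]
 [261.8605 145.8765]
 [307.0257 145.8252]
 [305.3644 187.0087]
 [263.238  187.0299]]
169 [203, 201, 161, 117, 116, 116, 115, 116, 116, 116, 116, 116, 116, 116, 115, 115, 115, 115, 115, 115, 115, 112, 128, 128, 128, 128, 129, 128, 128, 128, 127, 128, 127, 128, 127, 127, 127, 128, 128, 128, 127, 127, 128, 127, 127, 128, 128, 127, 128, 127, 129, 128, 128, 128, 128, 128, 129, 129, 130, 129, 129, 130, 129, 129, 130, 116, 117, 117, 118, 118, 118, 118, 117, 123, 218, 219, 219, 219, 219, 218, 217, 218, 220, 220, 221, 221, 221, 221, 220, 221]
284 [114, 114, 114, 114, 115, 114, 114, 114, 113, 115, 115, 114, 114, 115, 115, 115, 114, 115, 114, 115, 115, 122, 130, 221, 221, 221, 217, 114, 113, 145, 128, 127, 128, 127, 128, 127, 127, 127, 128, 127, 128, 128, 128, 127, 128, 128, 127, 127, 127, 128, 128, 128, 128, 128, 127, 128, 128, 128, 128, 128, 129, 128, 128, 129, 128, 128, 128, 128, 128, 129, 128, 128, 128, 117, 107, 116, 116, 116, 116, 116, 115, 116, 116, 115, 117, 117, 116, 116, 116, 116, 116, 117, 118, 118, 117, 118, 118, 132, 218, 218]
```

The blank's outline matches the seated prediction: bbox 264–310 × 146–189 against 262–307 × 146–187. I'll confirm by pressing lightly with shut fingers on the middle of its top.

Emit:
{"name": "send_rows", "arguments": {
  "increments": [
    [[0.071,-0.006,0,0],[0.071,-0.006,-0.1,0],[0.071,-0.006,-0.2,0],[0.071,-0.006,-0.3,0],[0.071,-0.006,-0.4,0],[0.071,-0.006,-0.5,0],[0.071,-0.006,-0.6,0],[0.071,-0.006,-0.68,0],[0.071,-0.006,-0.72,0],[0.071,-0.006,-0.73,0],[0.071,-0.006,-0.73,0]]
  ],
  "jaw": 0
}}

```text
clock: 28.6
tool_pos: [0.5263, 0.2568, 0.0563]
orientation: [-180.0, -0.0, 7.8]
force: [0.2, -0.6, 0.8]
opening: 0.0002
gripper_force: 0.0
```

Emit:
{"name": "send_rows", "arguments": {
  "increments": [
    [[0,0,-0.005,0],[0,0,-0.01,0],[0,0,-0.01,0]]
  ]
}}

```text
clock: 28.98
tool_pos: [0.526, 0.2566, 0.054]
orientation: [-180.0, -0.0, 7.8]
force: [-0.2, -0.6, -0.8]
opening: 0.0005
gripper_force: 0.0
```

Emit:
{"name": "send_rows", "arguments": {
  "increments": [
    [[0,0,-0.005,0],[0,0,-0.01,0],[0,0,-0.01,0]]
  ]
}}

```text
clock: 29.35
tool_pos: [0.5262, 0.2567, 0.0522]
orientation: [-180.0, -0.0, 7.8]
force: [-0.1, -0.0, 3.3]
opening: 0.0004
gripper_force: 1.5
```

Emit:
{"name": "send_rows", "arguments": {
  "increments": [
    [[0,0,-0.004,0],[0,0,-0.004,0]]
  ]
}}

```text
clock: 29.6
tool_pos: [0.5264, 0.2568, 0.0519]
orientation: [-180.0, -0.1, 7.8]
force: [-2.6, -1.0, 6.3]
opening: 0.0007
gripper_force: 3.7
```

```bash
python3 - <<'E'
from plan import *
pk=np.array([.543,.2600,.0818,.137])
# TCP that gripped post at a0 ~ .055: (.5237,.2611,.0699); end at 1.8: (.581,.326,.1075)
s=np.array([.5810,.3260,.1075])
for a in [1.8,1.65,1.5,1.35,1.2,1.05,.9,.75,.6,.45,.3,.15,.05,0,-.03]: print(a,((arc(pk,a,0)-arc(pk,1.8,0))/.2).round(3))
E
```

```text
1.8 [0. 0. 0.]
1.65 [-0.04   0.002 -0.023]
1.5 [-0.08  -0.004 -0.046]
1.35 [-0.119 -0.016 -0.069]
1.2 [-0.155 -0.034 -0.091]
1.05 [-0.188 -0.059 -0.112]
0.9 [-0.218 -0.09  -0.132]
0.75 [-0.243 -0.125 -0.149]
0.6 [-0.263 -0.164 -0.163]
0.45 [-0.277 -0.207 -0.175]
0.3 [-0.286 -0.252 -0.183]
0.15 [-0.288 -0.298 -0.188]
0.05 [-0.287 -0.329 -0.19 ]
0 [-0.285 -0.344 -0.19 ]
-0.03 [-0.284 -0.353 -0.19 ]
```

Emit:
{"name": "send_rows", "arguments": {
  "increments": [
    [[0,0,0.1,0],[0,0,0.4,0],[0.05,0.1,0.7,0],[0.2,0.25,0.75,0],[0.273,0.346,0.75,0],[0.273,0.346,0.7,0],[0.273,0.346,0.5,0],[0.273,0.346,0.4,0],[0.273,0.346,0.3,0],[0.273,0.346,0.283,0],[0.273,0.346,0.283,0]]
  ],
  "jaw": 0.4
}}

```text
clock: 30.98
tool_pos: [0.5804, 0.3255, 0.1078]
orientation: [180.0, 0.0, 7.8]
force: [0.3, 0.2, 0.2]
opening: 0.0355
gripper_force: 0.0
```

Emit:
{"name": "send_rows", "arguments": {
  "increments": [
    [[0,0,0,0],[0,0,0,0],[0,0,0,0],[0,0,0,0]]
  ],
  "jaw": 0
}}

```text
clock: 31.48
tool_pos: [0.5808, 0.3259, 0.1081]
orientation: [-180.0, -0.0, 7.8]
force: [-0.1, 0.2, 2.2]
opening: 0.0108
gripper_force: 30.0
```

Emit:
{"name": "send_rows", "arguments": {
  "increments": [
    [[-0.04,0.002,-0.023,0],[-0.08,-0.004,-0.046,0],[-0.119,-0.016,-0.069,0],[-0.155,-0.034,-0.091,0],[-0.188,-0.059,-0.112,0],[-0.218,-0.09,-0.132,0],[-0.243,-0.125,-0.149,0],[-0.263,-0.164,-0.163,0],[-0.277,-0.207,-0.175,0],[-0.286,-0.252,-0.183,0],[-0.288,-0.298,-0.188,0],[-0.288,-0.298,-0.188,0]]
  ]
}}

```text
clock: 32.98
tool_pos: [0.5192, 0.2655, 0.0681]
orientation: [180.0, 0.3, 7.7]
force: [-8.3, 2.6, 0.1]
opening: 0.0109
gripper_force: 30.0
```

Emit:
{"name": "send_rows", "arguments": {
  "increments": [
    [[0,-0.015,-0.001,0],[0.001,-0.03,-0.002,0],[0.001,-0.03,-0.002,0]]
  ]
}}

```text
clock: 33.35
tool_pos: [0.5199, 0.26, 0.068]
orientation: [-180.0, 0.3, 7.7]
force: [-7.1, 2.6, 1.1]
opening: 0.0108
gripper_force: 30.0
```

Emit:
{"name": "send_rows", "arguments": {
  "increments": [
    [[0.001,-0.007,0,0],[0.002,-0.014,0,0],[0.002,-0.014,0,0]]
  ]
}}

```text
clock: 33.72
tool_pos: [0.5205, 0.2573, 0.068]
orientation: [-180.0, 0.3, 7.7]
force: [-6.6, 3.0, 1.4]
opening: 0.0108
gripper_force: 30.0
```

Emit:
{"name": "send_rows", "arguments": {
  "increments": [
    [[0.001,-0.005,0,0],[0.001,-0.01,0,0],[0.001,-0.01,0,0]]
  ]
}}

```text
clock: 34.1
tool_pos: [0.5208, 0.2559, 0.0681]
orientation: [-179.9, 0.2, 7.7]
force: [-7.7, 5.5, 0.9]
opening: 0.011
gripper_force: 30.0
```

Emit:
{"name": "send_rows", "arguments": {
  "increments": [
    [[0.001,-0.005,0,0],[0.001,-0.01,0,0],[0.001,-0.01,0,0]]
  ]
}}

```text
clock: 34.48
tool_pos: [0.5209, 0.2557, 0.0681]
orientation: [-179.8, 0.2, 7.8]
force: [-10.8, 11.7, -0.4]
opening: 0.0113
gripper_force: 30.0
```

The keeper has met its stop: the y force rose and motion ended. Releasing and lifting clear.

Emit:
{"name": "send_rows", "arguments": {
  "increments": [
    [[0,0.007,0,0],[0,0.007,0,0],[0,0.007,0,0],[0,0.007,0.1,0],[0,0,0.4,0],[-0.05,0,0.7,0],[-0.05,0,0.8,0],[-0.05,0,0.8,0]]
  ],
  "jaw": 0.4
}}

```text
clock: 35.48
tool_pos: [0.5147, 0.2538, 0.2318]
orientation: [-179.9, -0.2, 7.8]
force: [-0.3, 0.5, 0.6]
opening: 0.0348
gripper_force: 0.0
```

```bash
python3 - <<'E'
from plan import *
o=ctrl.get_obs(); print(o['tool_pos'],o['force'],o['opening'],o['clock'])
cal,im=snap('wrist','w13'); d=spots('wrist'); print(d)
for a in (0,.05,.1,.15):
    L=np.array([[.062,-.0008,.013],[.062-.062*np.cos(a),-.0008+.062*np.sin(a),.041]]); print(a,proj(cal,p[:3]+L@Rd.T)[:,::-1].ravel())
for r in ctrl.trace('square_blank','wrist')[:2]: print(r['conf'],r['bbox'])
q=.02;L=np.array([[q,q,0],[q,-q,0],[-q,-q,.01],[-q,q,.01]])+[0,-.0008,0]; print(proj(cal,p[:3]+L@Rd.T))
m=ctrl.trace('keeper_post','wrist')[0]; print(m['bbox'])
E
```

```text
[0.5147 0.2538 0.2318] [-0.3282  0.4573  0.639 ] 0.034839280906118535 35.475
{'deck': [159.7, 277.5], 'pocket_floor': [157.6, 278.4], 'keeper_pivot': [110.7, 278.8], 'keeper_post': [187.4, 280.3]}
0 [111.987  279.2028 188.6072 279.502 ]
0.05 [111.987  279.2028 188.5494 276.1321]
0.1 [111.987  279.2028 188.3672 272.7664]
0.15 [111.987  279.2028 188.0605 269.4096]
0.97 [458.3, 184.7, 494.8, 224.1]
0.9 [263.7, 144.7, 303.5, 183.4]
[[258.7262 144.307 ]
 [300.4099 144.2268]
 [299.2953 182.5053]
 [260.2193 182.5604]]
[267.2, 98.7, 294.1, 200.4]
```

```bash
python3 - <<'E'
from plan import *
cal,im=snap('wrist','w14'); g=cv2.cvtColor(im,cv2.COLOR_RGB2GRAY).astype(int)
for r in (150,158,165,172,178,181): print(r,g[r,250:312].tolist())
r=[x for x in ctrl.trace('square_blank','wrist') if x['bbox'][0]<400][0]; m=r['mask']
for y in (150,160,170,180): c=np.nonzero(m[y])[0]; print(y,c.min(),c.max())
q=.02
for z,yy in((.01,0),(.01,-.0008),(0,-.0008)):
  print(z,yy,proj(cal,p[:3]+(np.array([[q,q,z],[q,-q,z],[-q,-q,z],[-q,q,z]])+[0,yy,0])@Rd.T).round(1).tolist())
E
```

```text
150 [118, 118, 118, 118, 119, 117, 105, 132, 131, 132, 132, 131, 131, 131, 131, 132, 132, 131, 131, 131, 114, 107, 110, 110, 108, 108, 108, 107, 110, 109, 111, 113, 113, 111, 109, 107, 119, 132, 123, 131, 129, 139, 236, 237, 238, 240, 238, 119, 133, 109, 109, 109, 121, 121, 120, 121, 121, 121, 121, 121, 121, 122]
158 [118, 118, 117, 118, 118, 117, 118, 115, 130, 130, 131, 131, 131, 130, 131, 131, 131, 131, 131, 131, 130, 106, 110, 109, 109, 108, 107, 107, 109, 110, 111, 113, 112, 111, 110, 106, 118, 132, 132, 150, 240, 240, 240, 240, 240, 237, 132, 132, 132, 110, 110, 118, 119, 118, 119, 119, 120, 120, 120, 120, 120, 120]
165 [118, 119, 119, 118, 119, 118, 117, 113, 131, 131, 131, 131, 131, 132, 131, 131, 132, 131, 132, 132, 131, 110, 110, 110, 109, 108, 109, 108, 110, 111, 112, 113, 113, 111, 110, 109, 118, 142, 238, 240, 240, 240, 240, 238, 141, 140, 132, 132, 131, 93, 111, 119, 120, 119, 120, 120, 119, 119, 119, 120, 119, 119]
172 [118, 118, 119, 118, 119, 118, 119, 128, 120, 132, 132, 132, 132, 132, 132, 132, 132, 133, 133, 132, 131, 113, 90, 55, 55, 56, 57, 57, 56, 56, 56, 56, 5
[... 322 characters left out ...]
 133, 133, 134, 133, 133, 133, 133, 134, 134, 134, 134, 125, 119, 119, 119, 118, 119, 119, 119, 119, 121, 120, 120, 121, 120]
181 [119, 119, 120, 120, 119, 119, 120, 119, 121, 134, 134, 133, 133, 133, 133, 133, 134, 134, 133, 133, 133, 131, 68, 59, 59, 60, 59, 59, 60, 59, 59, 59, 59, 59, 63, 123, 238, 238, 238, 238, 236, 134, 134, 134, 134, 134, 134, 133, 123, 119, 119, 119, 119, 119, 120, 120, 120, 120, 120, 120, 120, 120]
150 257 298
160 258 298
170 257 298
180 258 297
0.01 0 [[256.0, 149.1], [299.1, 149.0], [297.6, 181.4], [258.2, 181.4]]
0.01 -0.0008 [[256.9, 149.1], [300.0, 149.0], [298.4, 181.4], [258.9, 181.4]]
0 -0.0008 [[257.4, 142.8], [299.6, 142.7], [298.1, 174.9], [259.4, 175.0]]
```

```bash
python3 -c "
from plant import ctrl
print(ctrl.close_job())"
```

```text
the job is handed in; nothing more can be done
None
```

The job is handed in at about 36 s on the robot's clock: the square blank measured fully home in the pocket, the keeper is back against its stop, and the arm is clear, with the other blanks and the bottle left alone; the hand-in call gave no pass or fail verdict.

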